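Put the rinsed ink tins up to dry and lock the rinsing drawer

TASK

Draw the bolt fully back, then push the pin down through the small hole in the rinsing unit's cover to trip the hidden catch so that the drawer springs out, then hang every ink tin in it upside down on a drying peg of its own, pushed right down so that its rim rests on the rack's board. Then push the empty drawer shut until its catch clicks, and slide the bolt fully home into its keeper. Leave the pin back upright in its stand, seated on its collar, and do not disturb the other things on the bench.

Things in the scene. Friction and masses are not known exactly. Their poses are not given: they have to be found in the camera images.
- pin_grip (a point): Release pin standing upright in its stand, handle up: steel shank 6 mm across and 50 mm long at the bottom, a collar 26 mm across and 4 mm thick above it, then a round wooden handle 20 mm across and 50 mm tall. 60 g. This point is on the axis inside the handle, 82 mm above the tip of the shank; z runs up the pin from tip to handle.
- pin_tip (a point): Tip of the pin's shank (bottom end of the pin); z runs up the pin.
- stand_seat (a point): Where the pin's tip belongs in the stand, a fixed wooden block 50 x 50 x 60 mm tall with a 12 mm round hole from the top: 10 mm above the bench, on the hole's axis, 50 mm below the block's top. The pin hangs in it by its collar resting on the block's top.
- hole (a point): Access hole, 12 mm across, in the small grey plate at the front of the rinsing unit's clear cover; this point is in the hole's middle, level with the cover's top, which is 58 mm above the bench (cover 4 mm thick). x points into the unit (away from its front), z up. The unit is a low grey box with a clear top, 252 mm wide and 155 mm deep, holding a wide shallow drawer whose front faces -x (the robot). Below the hole, 8 mm under the cover's top, is the hidden spring catch.
- catch (a joint): Hidden spring catch under the access hole: 0 at rest (up), grows to 0.010 m as it is pushed down; 1.8 N to start, 4.3 N at the bottom. Pushed down 7 mm or more it lets the drawer go. It springs back by itself, and when the drawer is pushed shut its ramp rides over and it clicks back up (0).
- drawer (a joint): Drawer travel: 0 shut on its catch, 0.128 m fully out. A spring drives it slowly out (about 0.1 m/s) when the catch is tripped and holds it out with 3 N. To shut it, push its front home to about -0.003 m (its stop is -0.004; about 10 N at the end), where the catch clicks in and holds it at 0.
- drawer_front (a point): Middle of the outer face of the drawer's front, which is a steel strip 236 mm wide, reaching from 4 to 25 mm above the bench; this point is 14.5 mm above the bench and moves with the drawer, x pointing into the unit. The middle bay's tin lies behind this point, about 92 mm in; the drawer's inner length ends 137 mm in. At y = +104 mm (in the drawer's axes) a keeper loop 43 mm tall stands on the strip.
- bolt (a joint): Barrel bolt on a grey block beside the drawer's front: 0 fully drawn back, 0.035 m fully home through the keeper on the drawer front. It slides along the unit's own -y, needs 2 N and stays where it is left. At the start it is home and would hold the drawer shut even with the catch tripped. It can enter the keeper only when the drawer is shut.
- bolt_knob (a point): Upright square post on the bolt, 10 x 10 mm, its top 74 mm above the bench and its foot 39 mm; this point is on its axis 60 mm above the bench and moves with the bolt; axes as the unit's (x into the unit, bolt goes home towards -y).
- peg1 (a point): Drying rack: fixed dark board 90 x 280 x 12 mm tall with three upright wooden pegs in a row along its y, 90 mm apart, each 16 mm across and 50 mm tall above the board. This point is at the foot of the first peg (at the board's -y end), on the board's top, 12 mm above the bench.
- peg2 (a point): Foot of the rack's middle peg, as peg1.
- peg3 (a point): Foot of the rack's third peg (at the board's +y end), as peg1.
- tin1_center (a point): Square dark steel ink tin, 40 x 40 x 70 mm long, open at one end (inside 35 x 35 mm, 67 mm deep), 80 g. Starts lying in a bay of the drawer (bays 76 mm apart, 5 mm ribs between, floor 8 mm above the bench), mouth to the back of the unit; drawn out, the cover's edge is some 15 mm behind it. This point is its centre; x points along it to the mouth. Two or three of the tins are there.
- tin2_center (a point): Square dark steel ink tin, 40 x 40 x 70 mm long, open at one end (inside 35 x 35 mm, 67 mm deep), 80 g. Starts lying in a bay of the drawer (bays 76 mm apart, 5 mm ribs between, floor 8 mm above the bench), mouth to the back of the unit; drawn out, the cover's edge is some 15 mm behind it. This point is its centre; x points along it to the mouth. Two or three of the tins are there.
- tin3_center (a point): Square dark steel ink tin, 40 x 40 x 70 mm long, open at one end (inside 35 x 35 mm, 67 mm deep), 80 g. Starts lying in a bay of the drawer (bays 76 mm apart, 5 mm ribs between, floor 8 mm above the bench), mouth to the back of the unit; drawn out, the cover's edge is some 15 mm behind it. This point is its centre; x points along it to the mouth. Two or three of the tins are there.
- woodblock: Carved printing block 110 x 150 x 22 mm; leave it alone. Origin under its middle, on the bench.
- sponge: Tan sponge block 75 x 55 x 45 mm; leave it alone. Origin under its middle, on the bench.
- inkpot: Black open pot 130 mm across, 70 mm tall; leave it alone. Origin under its middle, on the bench.
- baren: Round wooden rubbing pad 100 mm across with a knob, 36 mm tall; leave it alone. Origin under its middle, on the bench.
There are look-alikes about, which are no part of the job. Leave any blue, purple or red look-alike of the part that bears stand_seat alone.

How it is judged:
By the outcome, as a careful person would: the job done as asked, in the order asked, and still so for the second after the job is handed in, with the robot touching nothing.
Of tin1, tin2, tin3 only 2 to 3 are there at a start; the rules pass over those that are not, and their reading is None.
At some moment in a run one of tin1, tin2, tin3 may be knocked a few centimetres aside while the robot is not near it.
It also fails if it takes over 210 s, if anything falls off the work surface, if the arm or the gripper's body presses on something with over 40 N, if the wrist force passes 120 N, or if a joint passes its speed limit or range.

ROBOT

A 6-joint arm with a two-finger parallel gripper is mounted at the origin on the work surface. World frame = base frame: x ahead of the robot, y to its left, z up, the work surface at z = 0. Lengths are in m, angles in degrees, forces in N, time in s.
With the tool pointing down it reaches from about 0.35 to 0.875 m from the base axis. Payload 4.2 kg.
Tool frame: the origin (TCP) lies on the centre line of the jaws, within the pads' length; the fingertips stand tip_reach ahead of it and the grasp point (between the pads) is the TCP (tip_reach is the distance from the TCP to the fingertips, in m); z points along the fingers, y is the line along which they close (so a half turn about z gives the same grasp; the last joint's range is limited). The gripper opens to 87 mm and grips with 3 to 60 N. Pads are 19 mm wide; open, the fingers measure 117 mm over their backs; the gripper's body (75 mm by 190 mm) begins 51 mm behind the grasp point.
Start: joints at [78.53, 22.042, 0.453, 0, -68.411, -14.817], TCP at [0.277, 0.56, 0.242] pointing down, gripper open.
Joint ranges: [-179.83, 179.83], [-69.29, 118.12], [-61.27, 80.66], [-181.25, 117.63], [-171.15, -9.14], [-177.46, 177.46]. Speed limits (degrees/s): [159.86, 159.86, 180, 180, 180, 180].

INTERFACE

Orientations are given as a 3x3 rotation matrix whose columns are the frame's x, y, z axes.
In Python, from station import sense, capture, finish_job, tip_reach gives the robot as it stands.
- The arm moves only by the tool arm_command, never from a script. Its argument "deltas" is a list of rows, each a list of 7 numbers: the turn, a rotation vector about the tool's x, y, z in rad, then the shift along the tool's x, y, z in cm, then the closure, from -1 (fully open) to 1 (shut), so that 0 is half open. In form: [[rx, ry, rz, dx, dy, dz, hand], ...]. A call has 1 to 8 rows; each row is the pose to reach, as a shift and turn from the pose commanded when the call began, along the tool's axes at that moment; what a row does not reach only later rows make up. A row lasts 1/12 s, in which the tool goes at most 41.7 mm and 7.16 degrees, less where a joint would pass 70% of its speed; a pose out of reach is approached as far as the arm can. A call with a gripper value outside its range is refused whole. The fingers move at their own pace and stop on an object; the grip force is fixed at half the most. Time passes only in rows, so rows that repeat a pose let the fingers close. It gives the time, the measured TCP pose, the force, the opening and the grip force at its end, in the units of the state.
- sense(): the state, without advancing time (a new reading comes with each control period).
- capture(name): name is "scene" or "top" or "wrist"; returns a dict with "pixels" (480x640x3 uint8, blue, green, red), "fovy" (degrees; the focal length in pixels is half the picture's height over the tangent of half this angle, whatever the lens; pixels are square), "cx", "cy" (the principal point, pixels), "rvec" (rotation vector, rad) and "tvec" (3), from world to camera coordinates, as OpenCV has them. Camera axes: x right, y down, z forward; pixel columns grow to the right and rows downward; lengths in m; the calibration is good to about 2 mm. The wrist camera is an equidistant fisheye: a pixel r from the principal point sees the ray r / f radians off the axis. A picture is of the moment at which its call begins. There is no depth.
- finish_job(): hands the job in; it is judged then, once.
The state is a dict: "time_s": time; "joints": joint angles; "joint_velocities": joint speeds; "effort": joint torques, N m; "tcp_pos": TCP position; "ee_rot": TCP orientation; "wrist_force": force on the tool from outside, world axes, zero at the start; "moment": the same for the moment, N m; "gripper_width": opening from 0.0 (shut) to 1.0 (fully open); "gripper_force": force on a finger pad.
Only numpy, scipy, OpenCV 4.12 (cv2) and the standard library are available. Lean on these libraries where they do the work, as an engineer would, in place of code of your own. Each camera call takes 0.05 s, during which the arm holds its last target. There are 200 camera calls.

## Working session

There is one attempt and no reset: what is moved stays moved. The work goes in short steps, Python scripts to look and compute and a tool call to move; the robot and the scene stay as the last step left them, time stands still between calls to the robot, and variables do not carry over. Pictures are saved under pics/ and viewed, at most 14 in all, crops included, and the job is handed in when it is done.

Besides the shell and the picture viewer there is one more tool, called by a JSON object that holds its "api" and its "payload", one argument or row to a line. arm_command: Moves the arm, as the interface text tells. Its arguments: {"type":"object","properties":{"deltas":{"type":"array"}},"required":["deltas"]}

```bash
ls; mkdir -p pics
python3 - <<'E'
from station import sense,capture,tip_reach
import cv2,pickle
print(tip_reach); s=sense(); print({k:s[k] for k in('time_s','tcp_pos','ee_rot','gripper_width','wrist_force')})
for n in('scene','top'):
    c=capture(n); cv2.imwrite(f'pics/{n}0.png',c['pixels']); pickle.dump(c,open(f'{n}0.pkl','wb')); print(n,c['fovy'],c['cx'],c['cy'],c['rvec'],c['tvec'])
E
```

```text
pics
0.019
{'time_s': 0.0, 'tcp_pos': array([0.27651511, 0.55984943, 0.24045329]), 'ee_rot': array([[ 8.96521975e-01, -4.42998364e-01, -8.92660880e-04],
       [-4.42999250e-01, -8.96519626e-01, -2.05524297e-03],
       [ 1.10181276e-04,  2.23801859e-03, -9.99997490e-01]]), 'gripper_width': 1.0011867961503558, 'wrist_force': array([-0.27341175,  0.52918961, -0.05212212])}
scene 56.37252381957199 323.69723692920456 236.5704537212573 [ 0.88945934  2.61148983 -0.99310726] [ 0.42347892 -0.21636671  1.35062239]
top 46.2733395712833 327.4466304656149 242.78146472538026 [ 2.16704279 -2.16572565  0.10829292] [0.01041588 0.55550355 1.36468904]
```

View pics/scene0.png

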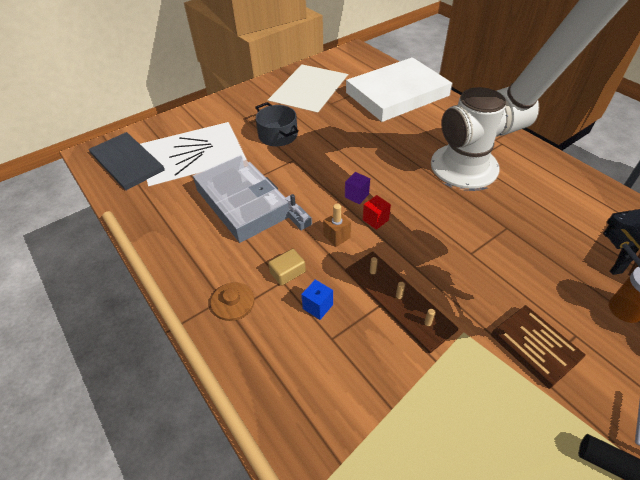

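View pics/top0.png

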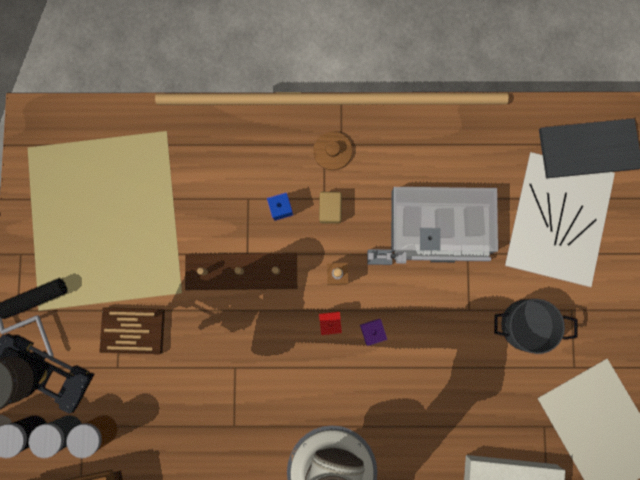

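The pictures show the wooden stand with pin at top(337,275). The look-alike blocks are red (330,324), purple (373,332) and blue (280,206). I choose the wooden one, since it holds the pin. The unit is at (445,223) with three tins, the bolt at (385,256), and the rack at (241,271). I'll check these in close crops.

```bash
cat > h.py <<'E'
import numpy as np,cv2,pickle
from scipy.spatial.transform import Rotation as R
def K(c):
    f=240/np.tan(np.radians(c['fovy'])/2); return np.array([[f,0,c['cx']],[0,f,c['cy']],[0,0,1]])
def unproj(c,uv,z):
    Rm=cv2.Rodrigues(np.array(c['rvec'],float))[0]; o=-Rm.T@c['tvec']
    d=Rm.T@np.linalg.inv(K(c))@[*uv,1]; return (o+d*(z-o[2])/d[2])
def proj(c,p):
    return cv2.projectPoints(np.array(p,float).reshape(-1,1,3),np.array(c['rvec'],float),np.array(c['tvec'],float),K(c),None)[0].reshape(-1,2)
def crop(img,x0,y0,w,h,s,fn):
    cv2.imwrite(fn,cv2.resize(img[y0:y0+h,x0:x0+w],None,fx=s,fy=s,interpolation=cv2.INTER_CUBIC))
def load(n): return pickle.load(open(n+'.pkl','rb'))
E
python3 - <<'E'
from h import *
c=load('top0')
a=cv2.resize(c['pixels'][180:290,320:510],None,fx=4,fy=4,interpolation=cv2.INTER_CUBIC)
b=cv2.resize(c['pixels'][250:292,180:310],None,fx=3.5,fy=3.5,interpolation=cv2.INTER_CUBIC)
b=cv2.copyMakeBorder(b,0,0,0,a.shape[1]-b.shape[1],cv2.BORDER_CONSTANT)
cv2.imwrite('pics/crop1.png',np.vstack([a,b])); print(a.shape,b.shape)
E
```

```text
(440, 760, 3) (147, 760, 3)
```

View pics/crop1.png

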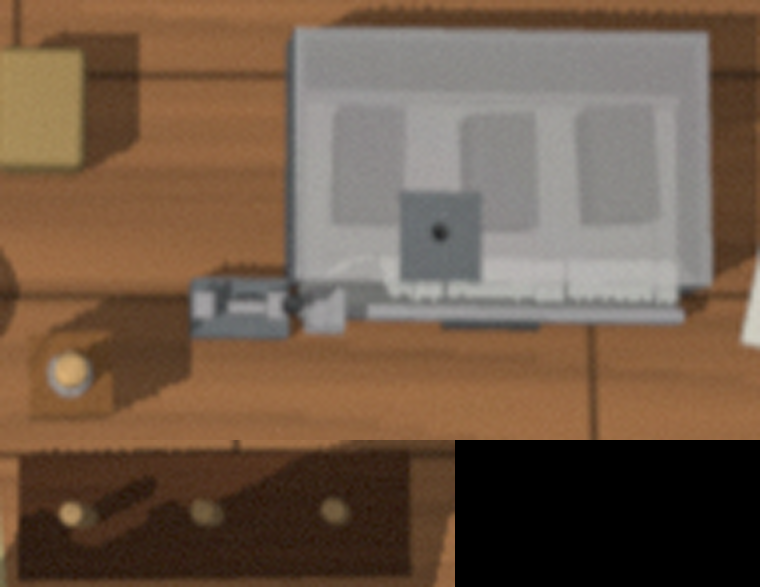

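Run:
```python
from h import *
c=load('top0')
A=lambda x,y:(320+x/4-.375,180+y/4-.375); B=lambda x,y:(180+x/3.5-.36,250+(y-440)/3.5-.36)
def p(n,uv,z): print(n,np.round(uv,1),np.round(unproj(c,uv,z),4))
for n,xy,z in[('hole',(440,232),.058),('BL',(293,28),.058),('BR',(709,32),.058),('FR',(711,288),.058),('pin',(70,371),.114),('knob?',(293,302),.074),('keeper',(325,310),.047),
 ('t1',(368,165),.047),('t2',(500,172),.047),('t3',(618,165),.047),('frontL',(368,312),.025),('frontR',(683,316),.025)]: p(n,A(*xy),z)
for n,xy,z in[('p3',(70,513),.062),('p2',(202,512),.062),('p1',(331,510),.062),('bTL',(18,456),.012),('bTR',(410,456),.012),('bBR',(410,578),.012),('bBL',(18,578),.012)]: p(n,B(*xy),z)
from station import capture,sense
w=capture('wrist'); Rm=cv2.Rodrigues(np.array(w['rvec']))[0]; o=-Rm.T@w['tvec']; s=sense()
print('cam in tool',s['ee_rot'].T@(o-s['tcp_pos']),'\n',s['ee_rot'].T@Rm.T,w['fovy'])
```

```text
hole [429.6 237.6] [ 0.5652 -0.2376  0.058 ]
BL [392.9 186.6] [ 0.691  -0.1498  0.058 ]
BR [496.9 187.6] [ 0.6886 -0.4045  0.058 ]
FR [497.4 251.6] [ 0.5311 -0.401   0.058 ]
pin [337.1 272.4] [ 0.4777 -0.012   0.114 ]
knob? [392.9 255.1] [ 0.5212 -0.1461  0.074 ]
keeper [400.9 257.1] [ 0.5185 -0.1686  0.047 ]
t1 [411.6 220.9] [ 0.6078 -0.1961  0.047 ]
t2 [444.6 222.6] [ 0.6035 -0.277   0.047 ]
t3 [474.1 220.9] [ 0.6079 -0.3495  0.047 ]
frontL [411.6 257.6] [ 0.519 -0.198  0.025]
frontR [490.4 258.6] [ 0.5166 -0.393   0.025 ]
p3 [199.6 270.5] [0.4847 0.3188 0.062 ]
p2 [237.4 270.2] [0.4855 0.2278 0.062 ]
p1 [274.2 269.6] [0.4869 0.1389 0.062 ]
bTL [184.8 254.2] [0.5283 0.3686 0.012 ]
bTR [296.8 254.2] [0.5284 0.0876 0.012 ]
bBR [296.8 289.1] [0.4413 0.0871 0.012 ]
bBL [184.8 289.1] [0.4411 0.3663 0.012 ]
cam in tool [ 8.39753255e-02 -4.14998703e-05 -1.42305268e-01] 
 [[ 4.84420080e-04 -9.52018688e-01 -3.06039512e-01]
 [ 9.99998739e-01 -1.75508580e-06  1.58832544e-03]
 [-1.51265263e-03 -3.06039896e-01  9.52017486e-01]] 65.70646984690485
```

{"api": "arm_command", "payload": {
  "deltas": [
    [0, 0, -0.459, 17, 18, 0, -1],
    [0, 0, -0.459, 17, 18, 0, -1],
    [0, 0, -0.459, 17, 18, 0, -1],
    [0, 0, -0.459, 17, 18, 0, -1],
    [0, 0, -0.459, 17, 18, 0, -1],
    [0, 0, -0.459, 17, 18, 0, -1],
    [0, 0, -0.459, 17, 18, 0, -1],
    [0, 0, -0.459, 17, 18, 0, -1]
  ]
}}

```text
time_s: 0.82
tcp_pos: [0.3498, 0.3219, 0.2419]
ee_rot: [[1.0, -0.003, 0.0], [-0.003, -1.0, 0.001], [0.0, -0.001, -1.0]]
wrist_force: [-0.1, 0.7, -0.4]
gripper_width: 1.001
gripper_force: 0.0
```

{"api": "arm_command", "payload": {
  "deltas": [
    [0, 0, 0, 7.5, 24.2, -0.5, 1],
    [0, 0, 0, 7.5, 24.2, -0.5, 1],
    [0, 0, 0, 7.5, 24.2, -0.5, 1],
    [0, 0, 0, 7.5, 24.2, -0.5, 1],
    [0, 0, 0, 7.5, 24.2, -0.5, 1],
    [0, 0, 0, 7.5, 24.2, -0.5, 1],
    [0, 0, 0, 7.5, 24.2, -0.5, 1],
    [0, 0, 0, 7.5, 24.2, -0.5, 1]
  ]
}}

```text
time_s: 1.48
tcp_pos: [0.4253, 0.0807, 0.2464]
ee_rot: [[1.0, -0.004, -0.0], [-0.004, -1.0, -0.0], [-0.0, 0.0, -1.0]]
wrist_force: [0.1, 0.8, -0.3]
gripper_width: 0.477
gripper_force: 0.0
```

{"api": "arm_command", "payload": {
  "deltas": [
    [0, 0, 0, 7.5, 24.2, -0.5, 1],
    [0, 0, 0, 7.5, 24.2, -0.5, 1],
    [0, 0, 0, 7.5, 24.2, -0.5, 1],
    [0, 0, 0, 7.5, 24.2, -0.5, 1],
    [0, 0, 0, 7.5, 24.2, -0.5, 1],
    [0, 0, 0, 7.5, 24.2, -0.5, 1],
    [0, 0, 0, 7.5, 24.2, -0.5, 1],
    [0, 0, 0, 7.5, 24.2, -0.5, 1]
  ]
}}

```text
time_s: 2.15
tcp_pos: [0.5008, -0.1605, 0.2506]
ee_rot: [[1.0, -0.001, -0.001], [-0.001, -1.0, 0.0], [-0.001, -0.0, -1.0]]
wrist_force: [-0.9, -0.1, -0.3]
gripper_width: 0.011
gripper_force: 0.0
```

```bash
cat >> h.py <<'E'
def wunproj(c,uv,z):
    f=K(c)[0,0]; d=np.array([uv[0]-c['cx'],uv[1]-c['cy']]); r=np.hypot(*d); t=r/f
    v=np.array([*(np.sin(t)*d/max(r,1e-9)),np.cos(t)])
    Rm=cv2.Rodrigues(np.array(c['rvec'],float))[0]; o=-Rm.T@c['tvec']; d=Rm.T@v; return o+d*(z-o[2])/d[2]
def wproj(c,p):
    Rm=cv2.Rodrigues(np.array(c['rvec'],float))[0]; v=Rm@np.array(p,float)+c['tvec']; q=np.hypot(v[0],v[1]); t=np.arctan2(q,v[2])
    return np.array([c['cx'],c['cy']])+K(c)[0,0]*t*v[:2]/q
def snap(n,name):
    from station import capture
    c=capture(n); pickle.dump(c,open(name+'.pkl','wb')); cv2.imwrite(f'pics/{name}.png',c['pixels']); return c
def st():
    from station import sense
    s=sense(); print(round(s['time_s'],2),'tcp',np.round(s['tcp_pos'],4),'rot',np.round(R.from_matrix(s['ee_rot']@np.diag([1,-1,-1])).as_rotvec(),4),'w',round(float(s['gripper_width']),3),'F',np.round(s['wrist_force'],1),np.round(s['gripper_force'],1)); return s
E
python3 - <<'E'
from h import *
st(); snap('wrist','w1')
E
```

```text
2.15 tcp [ 0.5008 -0.1605  0.2506] rot [ 0.0002  0.0012 -0.0014] w 0.011 F [-0.9 -0.1 -0.3] 0.0
```

View pics/w1.png

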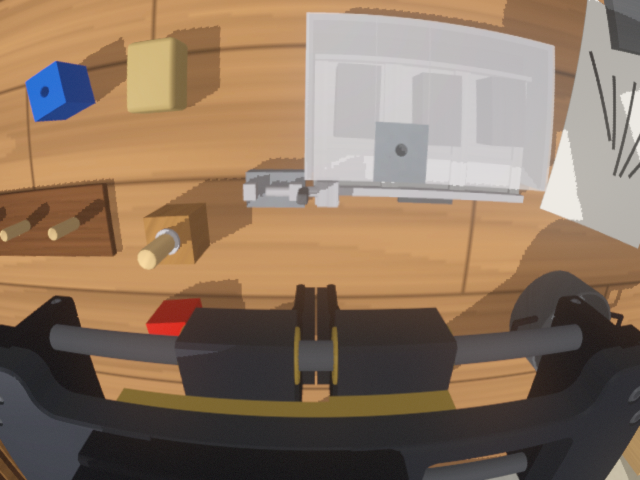

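The wrist view shows the hole at (401,150), the bolt at (300,193), the keeper at (326,193), the pin handle top at (150,258) in the wooden stand, and the unit's front edge at about row 190. I'll enlarge it.

Run:
```python
from h import *
c=load('w1'); I=c['pixels']
z=lambda x,y,w,h,s:cv2.resize(I[y:y+h,x:x+w],None,fx=s,fy=s,interpolation=cv2.INTER_CUBIC)
a=z(235,110,200,100,4); b=z(130,195,100,50,4)  # pin
b2=z(130,195,100,80,2.5); d=z(0,180,120,80,2.5)
bot=np.hstack([b2,d]); bot=cv2.copyMakeBorder(bot,0,0,0,800-bot.shape[1],cv2.BORDER_CONSTANT)
cv2.imwrite('pics/w1c.png',np.vstack([a,bot]))
```

```text
(no output)
```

View pics/w1c.png

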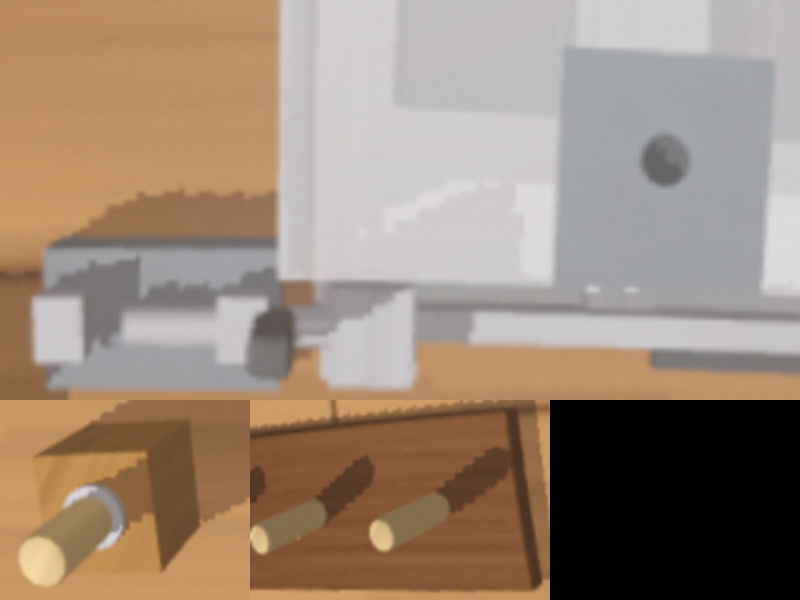

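Run:
```python
from h import *
c=load('w1')
for n,uv,z in[('hole',(401.2,149.7),.058),('knob',(302,199.3),.074),('pintop',(147.2,259.8),.114),('collar',(167.5,241.5),.064),('p1',(53.6,234),.062),('p2',(4,236),.062),
 ('coverFL',(235+279/4,110+279/4),.058),('coverBL',(308,14),.058),('coverBR',(553,45),.058),('coverFR',(548,190),.058),('keepR',(235+415/4,110+387/4),.047),('keepL',(235+322/4,110+385/4),.047),('barL',(235+84/4,110+330/4),.05)]: print(n,np.round(wunproj(c,uv,z),4))
```

```text
hole [ 0.5642 -0.2385  0.058 ]
knob [ 0.5205 -0.1487  0.074 ]
pintop [ 0.4783 -0.0153  0.114 ]
collar [ 0.4787 -0.0151  0.064 ]
p1 [0.487  0.1327 0.062 ]
p2 [0.4854 0.2233 0.062 ]
coverFL [ 0.5355 -0.1508  0.058 ]
coverBL [ 0.6882 -0.154   0.058 ]
coverBR [ 0.6866 -0.4026  0.058 ]
coverFR [ 0.533  -0.4043  0.058 ]
keepR [ 0.5078 -0.1827  0.047 ]
keepL [ 0.5083 -0.1605  0.047 ]
barL [ 0.5226 -0.1044  0.05  ]
```

{"api": "arm_command", "payload": {
  "deltas": [
    [0, 0, 0.785, 2.0, -1.25, 0, 0],
    [0, 0, 0.785, 2.0, -1.25, 0, 0],
    [0, 0, 0.785, 2.0, -1.25, 0, 0],
    [0, 0, 0.785, 2.0, -1.25, 0, 0],
    [0, 0, 0.785, 2.0, -1.25, 0, 0],
    [0, 0, 0.785, 2.0, -1.25, 0, 0],
    [0, 0, 0.785, 2.0, -1.25, 0, 0],
    [0, 0, 0.785, 2.0, -1.25, 0, 0]
  ]
}}

```text
time_s: 2.87
tcp_pos: [0.5197, -0.1451, 0.2517]
ee_rot: [[0.71, -0.704, 0.0], [-0.704, -0.71, 0.0], [-0.0, -0.0, -1.0]]
wrist_force: [0.1, 0.3, 0.5]
gripper_width: 0.47
gripper_force: 0.0
```

{"api": "arm_command", "payload": {
  "deltas": [
    [0, 0, 0.785, 0, 0, 10, 0],
    [0, 0, 0.785, 0, 0, 10, 0],
    [0, 0, 0.785, 0, 0, 10, 0],
    [0, 0, 0.785, 0, 0, 10, 0],
    [0, 0, 0.785, 0, 0, 10, 0],
    [0, 0, 0.785, 0, 0, 10, 0],
    [0, 0, 0.785, 0, 0, 10, 0],
    [0, 0, 0.785, 0, 0, 10, 0]
  ]
}}

```text
time_s: 3.53
tcp_pos: [0.5198, -0.146, 0.1516]
ee_rot: [[0.004, -1.0, 0.0], [-1.0, -0.004, 0.0], [-0.0, -0.0, -1.0]]
wrist_force: [0.5, 0.4, 1.0]
gripper_width: 0.5
gripper_force: 0.0
```

Run:
```python
from h import *
s=st(); print(np.round(s['joints'],1)); c=snap('wrist','w2')
print('knob pred',wproj(c,[.5205,-.148,.074]),'tip',wproj(c,s['tcp_pos']+s['ee_rot'][:,2]*.019),'p', wproj(c,[.5205,-.148,.039]))
```

```text
3.53 tcp [ 0.5198 -0.146   0.1516] rot [ 2.0000e-04  1.0000e-04 -1.5664e+00] w 0.5 F [0.5 0.4 1. ] 0.0
[  1.5  18.7 -18.8  -0.  -52.5  -1.3]
knob pred [313.1646813  259.06437897] tip [313.97450178 305.01691804] p [313.44813    242.04449492]
```

View pics/w2.png

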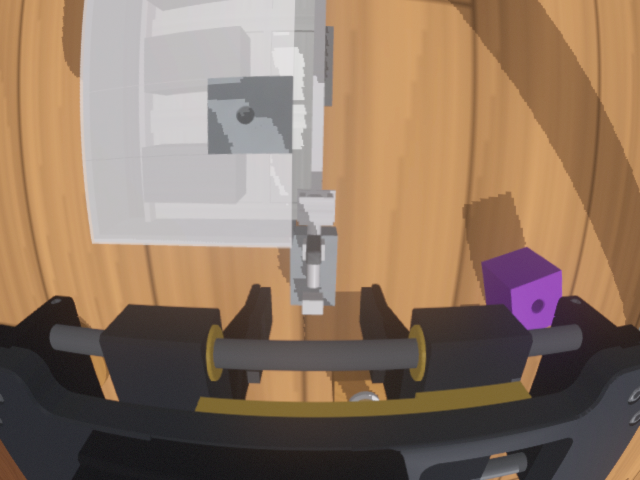

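The knob is at (313,250) between the jaws, right where predicted. I'll lower and grip it.

{"api": "arm_command", "payload": {
  "deltas": [
    [0, 0, 0, 0.2, 0, 4, 0],
    [0, 0, 0, 0.2, 0, 7, 0],
    [0, 0, 0, 0.2, 0, 7, 0],
    [0, 0, 0, 0.2, 0, 7, 0],
    [0, 0, 0, 0.2, 0, 7, 0],
    [0, 0, 0, 0.2, 0, 7, 1],
    [0, 0, 0, 0.2, 0, 7, 1],
    [0, 0, 0, 0.2, 0, 7, 1]
  ]
}}

```text
time_s: 4.25
tcp_pos: [0.5197, -0.1497, 0.0824]
ee_rot: [[0.001, -1.0, 0.001], [-1.0, -0.001, 0.0], [-0.0, -0.001, -1.0]]
wrist_force: [-0.1, -0.5, -0.1]
gripper_width: 0.354
gripper_force: 0.0
```

{"api": "arm_command", "payload": {
  "deltas": [
    [0, 0, 0, 0, 0, 0, 1],
    [0, 0, 0, 0, 0, 0, 1],
    [0, 0, 0, -0.5, 0, 0, 1],
    [0, 0, 0, -1.5, 0, 0, 1],
    [0, 0, 0, -2.5, 0, 0, 1],
    [0, 0, 0, -3.3, 0, 0, 1],
    [0, 0, 0, -3.6, 0, 0, 1],
    [0, 0, 0, -3.6, 0, 0, 1]
  ]
}}

```text
time_s: 4.92
tcp_pos: [0.5216, -0.1154, 0.082]
ee_rot: [[0.004, -1.0, 0.004], [-1.0, -0.004, -0.004], [0.004, -0.004, -1.0]]
wrist_force: [7.2, -15.1, -5.3]
gripper_width: 0.112
gripper_force: 30.0
```

Run:
```python
from h import *
s=st()
c=load('w2'); print(wunproj(c,(245,115),.058))
```

```text
4.92 tcp [ 0.5216 -0.1154  0.082 ] rot [-5.0000e-04 -6.2000e-03 -1.5669e+00] w 0.112 F [  7.2 -15.1  -5.3] 30.0
[ 0.56389929 -0.23806249  0.058     ]
```

{"api": "arm_command", "payload": {
  "deltas": [
    [0, 0, 0, 0, 0, 0, 0],
    [0, 0, 0, 0, 0, 0, 0],
    [0, 0, 0, 0, 0, 0, 0],
    [0, 0, 0, 0, 0, -4, 0],
    [0, 0, 0, 0, 0, -8, 0],
    [0, 0, 0, -3, 1, -12, 0],
    [0, 0, 0, -6.5, 2.5, -12, 0],
    [0, 0, 0, -10, 4.3, -12, 0]
  ]
}}

```text
time_s: 5.58
tcp_pos: [0.4776, -0.0127, 0.2044]
ee_rot: [[-0.001, -1.0, 0.006], [-1.0, 0.001, 0.002], [-0.002, -0.006, -1.0]]
wrist_force: [0.6, 0.4, -0.9]
gripper_width: 0.488
gripper_force: 0.0
```

{"api": "arm_command", "payload": {
  "deltas": [
    [0, 0, 0, 0, 0, 0, 0],
    [0, 0, 0, 0, 0, 0, 0],
    [0, 0, 0, 0, 0, 0, 0]
  ]
}}

```text
time_s: 5.83
tcp_pos: [0.4762, -0.0137, 0.2016]
ee_rot: [[0.003, -1.0, -0.001], [-1.0, -0.003, -0.0], [0.0, 0.001, -1.0]]
wrist_force: [0.2, -1.1, 0.8]
gripper_width: 0.5
gripper_force: 0.0
```

Run:
```python
from h import *
s=st(); c=snap('wrist','w3'); I=c['pixels']
for p in([.4785,-.015,.114],[.4785,-.015,.064]): print(wproj(c,p))
a=cv2.resize(I[180:420,160:480],None,fx=2.5,fy=2.5); cv2.imwrite('pics/w3c.png',a)
```

```text
5.83 tcp [ 0.4762 -0.0137  0.2016] rot [-5.0000e-04  4.0000e-04 -1.5683e+00] w 0.5 F [ 0.2 -1.1  0.8] 0.0
[310.72983472 254.84395981]
[311.45691498 233.21841419]
```

View pics/w3c.png

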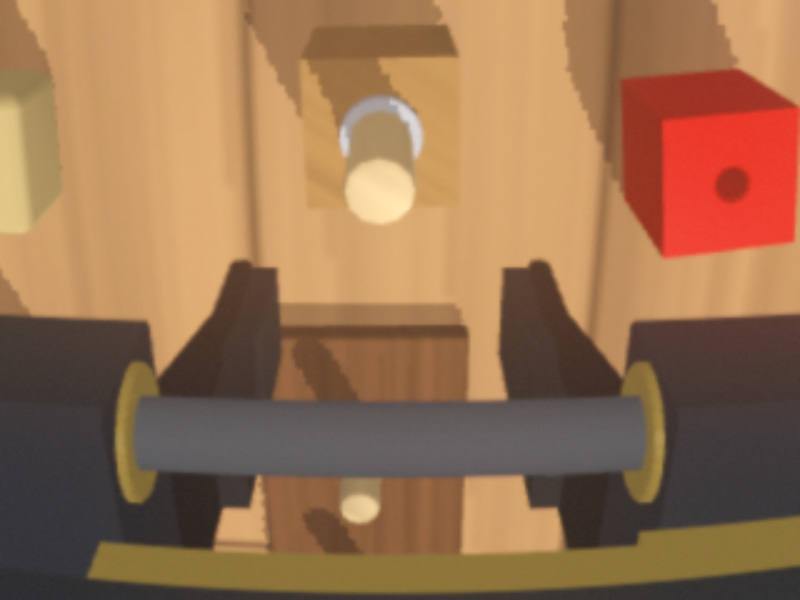

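Run:
```python
from h import *
c=load('w3')
print(wunproj(c,(312,256.4),.114),wunproj(c,(312.8,234),.064),wunproj(c,(304,383),.062),wunproj(c,(160+380/2.5,180+132/2.5),.06))
```

```text
[ 0.47766464 -0.01391239  0.114     ] [ 0.47744415 -0.01436174  0.064     ] [0.48593557 0.13539955 0.062     ] [ 0.478106   -0.01416216  0.06      ]
```

{"api": "arm_command", "payload": {
  "deltas": [
    [0, 0, 0, 0, -0.14, 4, 0],
    [0, 0, 0, 0, -0.14, 8, 0],
    [0, 0, 0, 0, -0.14, 11, 0],
    [0, 0, 0, 0, -0.14, 11, 0],
    [0, 0, 0, 0, -0.14, 11, 0],
    [0, 0, 0, 0, -0.14, 11, 1],
    [0, 0, 0, 0, -0.14, 11, 1],
    [0, 0, 0, 0, -0.14, 11, 1]
  ]
}}

```text
time_s: 6.55
tcp_pos: [0.4794, -0.0141, 0.0934]
ee_rot: [[0.001, -1.0, 0.004], [-1.0, -0.001, 0.001], [-0.001, -0.004, -1.0]]
wrist_force: [0.6, -0.4, -0.6]
gripper_width: 0.356
gripper_force: 0.0
```

{"api": "arm_command", "payload": {
  "deltas": [
    [0, 0, 0, 0, 0, 0, 1],
    [0, 0, 0, 0, 0, 0, 1],
    [0, 0, 0, 0, 0, -2, 1],
    [0, 0, 0, 0, 0, -5, 1],
    [0, 0, 0, 0, 0, -9, 1],
    [0, 0, 0, 0, 0, -11, 1],
    [0, 0, 0, 0, 0, -11, 1],
    [0, 0, 0, 0, 0, -11, 1]
  ]
}}

```text
time_s: 7.22
tcp_pos: [0.4783, -0.0139, 0.2029]
ee_rot: [[0.001, -1.0, 0.003], [-1.0, -0.001, 0.001], [-0.001, -0.003, -1.0]]
wrist_force: [-0.6, -0.8, -1.0]
gripper_width: 0.223
gripper_force: 30.0
```

Run:
```python
from h import *
s=st(); print(s['ee_rot'].T@(np.array([.5642,-.2382,.17])-s['tcp_pos']))
```

```text
7.22 tcp [ 0.4783 -0.0139  0.2029] rot [ 3.7000e-03 -1.4000e-03 -1.5699e+00] w 0.223 F [-0.6 -0.8 -1. ] 30.0
[ 0.22441922 -0.08560989  0.03282805]
```

{"api": "arm_command", "payload": {
  "deltas": [
    [0, 0, 0, 4, -1.5, 0, 1],
    [0, 0, 0, 8, -3, 0, 1],
    [0, 0, 0, 12, -4.6, 0, 1],
    [0, 0, 0, 16, -6.1, 0, 1],
    [0, 0, 0, 20, -7.6, 0, 1],
    [0, 0, 0, 22.4, -8.6, 0, 1],
    [0, 0, 0, 22.4, -8.6, 2, 1],
    [0, 0, 0, 22.4, -8.6, 4.5, 1]
  ]
}}

```text
time_s: 7.88
tcp_pos: [0.5648, -0.2402, 0.1553]
ee_rot: [[-0.002, -1.0, 0.001], [-1.0, 0.002, -0.0], [0.0, -0.001, -1.0]]
wrist_force: [-0.4, -0.3, -0.8]
gripper_width: 0.219
gripper_force: 30.0
```

{"api": "arm_command", "payload": {
  "deltas": [
    [0, 0, 0, 0, 0, 0, 1],
    [0, 0, 0, 0, 0, 0, 1],
    [0, 0, 0, 0, 0, 0, 1]
  ]
}}

```text
time_s: 8.13
tcp_pos: [0.5644, -0.238, 0.1567]
ee_rot: [[0.002, -1.0, -0.001], [-1.0, -0.002, -0.001], [0.001, 0.001, -1.0]]
wrist_force: [0.4, -0.0, -0.7]
gripper_width: 0.221
gripper_force: 30.0
```

Run:
```python
from h import *
s=st(); c=snap('wrist','w4'); I=c['pixels']
tip=s['tcp_pos']+s['ee_rot'][:,2]*.082
print(tip,wproj(c,tip),wproj(c,[.5642,-.2382,.058]))
cv2.imwrite('pics/w4c.png',cv2.resize(I[180:340,220:420],None,fx=4,fy=4)[:600])
```

```text
8.13 tcp [ 0.5644 -0.238   0.1567] rot [-9.0000e-04 -0.0000e+00 -1.5689e+00] w 0.221 F [ 0.4 -0.  -0.7] 30.0
[ 0.56435436 -0.23807616  0.07471068] [314.33168582 259.61703911] [314.61160088 250.90719215]
```

View pics/w4c.png

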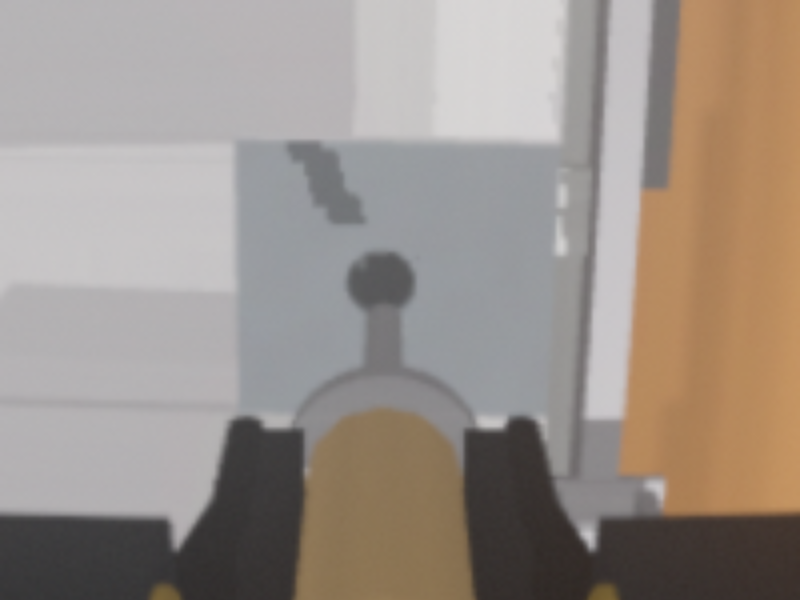

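{"api": "arm_command", "payload": {
  "deltas": [
    [0, 0, 0, 0, 0, 1.2, 1],
    [0, 0, 0, 0, 0, 2.0, 1],
    [0, 0, 0, 0, 0, 2.5, 1],
    [0, 0, 0, 0, 0, 3.0, 1],
    [0, 0, 0, 0, 0, 3.4, 1],
    [0, 0, 0, 0, 0, 3.6, 1],
    [0, 0, 0, 0, 0, 3.6, 1],
    [0, 0, 0, 0, 0, 3.6, 1]
  ]
}}

```text
time_s: 8.85
tcp_pos: [0.5647, -0.2381, 0.1223]
ee_rot: [[0.002, -1.0, 0.001], [-1.0, -0.002, -0.001], [0.001, -0.001, -1.0]]
wrist_force: [-2.4, 1.7, 7.2]
gripper_width: 0.223
gripper_force: 30.0
```

Run:
```python
from h import *
st(); c=snap('top','t1')
c0=load('top0'); b=c['pixels'][180:340,320:520]
cv2.imwrite('pics/t1c.png',cv2.resize(b,None,fx=3.75,fy=3.75,interpolation=cv2.INTER_CUBIC))
```

```text
8.85 tcp [ 0.5647 -0.2381  0.1223] rot [ 5.0000e-04 -1.5000e-03 -1.5691e+00] w 0.223 F [-2.4  1.7  7.2] 30.0
```

View pics/t1c.png

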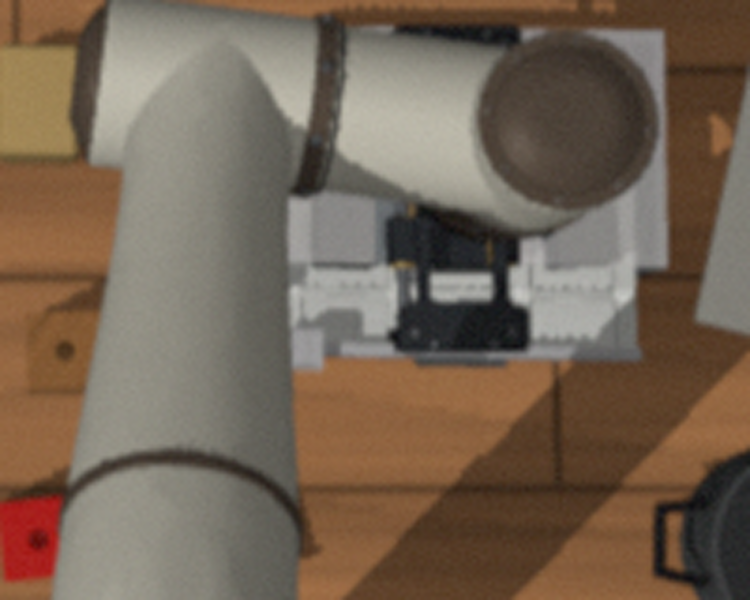

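{"api": "arm_command", "payload": {
  "deltas": [
    [0, 0, 0, 0, 0, 0, 1],
    [0, 0, 0, 0, 0, 0, 1],
    [0, 0, 0, 0, 0, 0, 1],
    [0, 0, 0, 0, 0, 0, 1],
    [0, 0, 0, 0, 0, 0, 1],
    [0, 0, 0, 0, 0, 0, 1],
    [0, 0, 0, 0, 0, 0, 1],
    [0, 0, 0, 0, 0, 0, 1]
  ]
}}

```text
time_s: 9.57
tcp_pos: [0.5647, -0.2381, 0.1223]
ee_rot: [[0.002, -1.0, 0.001], [-1.0, -0.002, -0.001], [0.001, -0.001, -1.0]]
wrist_force: [-2.0, 2.6, 7.0]
gripper_width: 0.221
gripper_force: 30.0
```

{"api": "arm_command", "payload": {
  "deltas": [
    [0, 0, 0, 0, 0, -2, 1],
    [0, 0, 0, 0, 0, -5, 1],
    [0, 0, 0, 0, 0, -8, 1],
    [0, 0, 0, 0, 0, -8, 1],
    [0, 0, 0, -4, 1.5, -8, 1],
    [0, 0, 0, -8, 3, -8, 1],
    [0, 0, 0, -12, 4.6, -8, 1],
    [0, 0, 0, -16, 6.1, -8, 1]
  ]
}}

```text
time_s: 10.23
tcp_pos: [0.5038, -0.0813, 0.2003]
ee_rot: [[-0.0, -1.0, 0.0], [-1.0, 0.0, 0.0], [-0.0, -0.0, -1.0]]
wrist_force: [0.8, 1.7, -0.5]
gripper_width: 0.222
gripper_force: 30.0
```

{"api": "arm_command", "payload": {
  "deltas": [
    [0, 0, 0, -4, 1.5, 0, 1],
    [0, 0, 0, -6.4, 2.5, 0, 1],
    [0, 0, 0, -6.4, 2.5, 0, 1],
    [0, 0, 0, -6.4, 2.5, 0, 1],
    [0, 0, 0, -6.4, 2.5, 0, 1]
  ]
}}

```text
time_s: 10.65
tcp_pos: [0.48, -0.0185, 0.2007]
ee_rot: [[0.002, -1.0, 0.001], [-1.0, -0.002, -0.0], [0.0, -0.001, -1.0]]
wrist_force: [-0.3, -0.5, -0.9]
gripper_width: 0.22
gripper_force: 30.0
```

Run:
```python
from h import *
s=st(); print(s['ee_rot'].T@(np.array([.4785,-.0141,.092])-s['tcp_pos']))
```

```text
10.65 tcp [ 0.48   -0.0185  0.2007] rot [ 6.0000e-04 -6.0000e-04 -1.5693e+00] w 0.22 F [-0.3 -0.5 -0.9] 30.0
[-0.00438371  0.00153009  0.10867223]
```

{"api": "arm_command", "payload": {
  "deltas": [
    [0, 0, 0, -0.44, 0.15, 0, 1],
    [0, 0, 0, -0.44, 0.15, 2, 1],
    [0, 0, 0, -0.44, 0.15, 4.2, 1],
    [0, 0, 0, -0.44, 0.15, 5.5, 1],
    [0, 0, 0, -0.44, 0.15, 7.5, 1],
    [0, 0, 0, -0.44, 0.15, 9.5, 1],
    [0, 0, 0, -0.44, 0.15, 10.7, 1],
    [0, 0, 0, -0.44, 0.15, 10.7, 1]
  ]
}}

```text
time_s: 11.32
tcp_pos: [0.4778, -0.0153, 0.0918]
ee_rot: [[-0.001, -1.0, -0.003], [-1.0, 0.001, -0.001], [0.001, 0.003, -1.0]]
wrist_force: [0.2, 0.8, -0.6]
gripper_width: 0.223
gripper_force: 30.0
```

Run:
```python
from h import *
st()
```

```text
11.32 tcp [ 0.4778 -0.0153  0.0918] rot [-3.5000e-03  1.4000e-03 -1.5718e+00] w 0.223 F [ 0.2  0.8 -0.6] 30.0
```

{"api": "arm_command", "payload": {
  "deltas": [
    [0, 0, 0, 0, 0, 0, 1],
    [0, 0, 0, 0, 0, 0, 0],
    [0, 0, 0, 0, 0, 0, 0],
    [0, 0, 0, 0, 0, 0, 0],
    [0, 0, 0, 0, 0, 0, 0],
    [0, 0, 0, 0, 0, -4, 0],
    [0, 0, 0, 0, 0, -8, 0],
    [0, 0, 0, 0, 0, -12, 0]
  ]
}}

```text
time_s: 11.98
tcp_pos: [0.4776, -0.0142, 0.215]
ee_rot: [[0.001, -1.0, -0.001], [-1.0, -0.001, -0.001], [0.001, 0.001, -1.0]]
wrist_force: [1.4, 0.7, -0.3]
gripper_width: 0.495
gripper_force: 0.0
```

{"api": "arm_command", "payload": {
  "deltas": [
    [0, 0, -0.785, 25.5, 5.8, -3, -0.6],
    [0, 0, -0.785, 25.5, 5.8, -3, -0.6],
    [0, 0, -0.785, 25.5, 5.8, -3, -0.6],
    [0, 0, -0.785, 25.5, 5.8, -3, -0.6],
    [0, 0, -0.785, 25.5, 5.8, -3, -0.6],
    [0, 0, -0.785, 25.5, 5.8, -3, -0.6],
    [0, 0, -0.785, 25.5, 5.8, -3, -0.6],
    [0, 0, -0.785, 25.5, 5.8, -3, -0.6]
  ]
}}

```text
time_s: 12.65
tcp_pos: [0.4196, -0.2724, 0.2444]
ee_rot: [[0.708, -0.706, 0.001], [-0.706, -0.708, -0.001], [0.002, -0.0, -1.0]]
wrist_force: [0.5, 0.1, -0.1]
gripper_width: 0.799
gripper_force: 0.0
```

{"api": "arm_command", "payload": {
  "deltas": [
    [0, 0, -0.785, 0, 0, 0, -0.6],
    [0, 0, -0.785, 0, 0, 0, -0.6],
    [0, 0, -0.785, 0, 0, 0, -0.6],
    [0, 0, -0.785, 0, 0, 0, -0.6],
    [0, 0, -0.785, 0, 0, 0, -0.6],
    [0, 0, -0.785, 0, 0, 0, -0.6],
    [0, 0, -0.785, 0, 0, 0, -0.6],
    [0, 0, -0.785, 0, 0, 0, -0.6]
  ]
}}

```text
time_s: 13.32
tcp_pos: [0.4203, -0.2691, 0.2438]
ee_rot: [[1.0, 0.001, 0.0], [0.001, -1.0, -0.0], [0.0, 0.0, -1.0]]
wrist_force: [0.1, -0.6, -0.4]
gripper_width: 0.8
gripper_force: 0.0
```

Run:
```python
from h import *
s=st(); print(np.round(s['joints'],1)); c=snap('wrist','w5'); t=snap('top','t2')
a=cv2.resize(c['pixels'][:330],None,fx=1.25,fy=1.25); b=cv2.resize(t['pixels'][250:295,170:360],None,fx=4,fy=4)
b=cv2.copyMakeBorder(b,0,0,0,800-b.shape[1],cv2.BORDER_CONSTANT); cv2.imwrite('pics/w5c.png',np.vstack([a,b])); print(a.shape,b.shape)
```

```text
13.32 tcp [ 0.4203 -0.2691  0.2438] rot [-0.     -0.0004  0.0007] w 0.8 F [ 0.1 -0.6 -0.4] 0.0
[-14.    9.6 -16.6  -0.  -63.8 104. ]
(412, 800, 3) (180, 800, 3)
```

View pics/w5c.png

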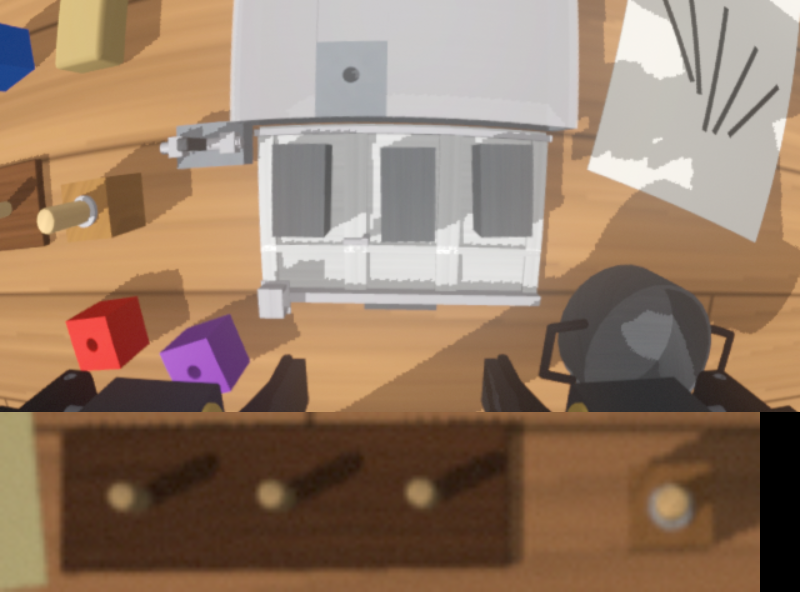

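Run:
```python
from h import *
c=load('w5'); t=load('t2')
U=lambda x,y:(x/1.25-.1,y/1.25-.1)
for n,q in[('A',[(272,144),(326,144),(328,237),(273,237)]),('B',[(381,148),(435,148),(435,242),(381,242)]),('C',[(478,144),(532,144),(533,236),(478,236)])]:
    P=np.array([wunproj(c,U(*p),.048)[:2] for p in q]); print(n,P.mean(0).round(4),P.round(3).tolist())
for n,p,z in[('rib1',(357,190),.02),('rib2',(450,190),.02),('frontL',(290,293),.025),('frontR',(540,293),.025),('coverFL',(236,120),.058),('coverFR',(577,127),.058)]: print(n,wunproj(c,U(*p),z).round(4))
for x,y in[(122,496),(270,494),(420,492)]: print(unproj(t,(170+x/4-.4,250+(y-412)/4-.4),.062).round(4))
print(unproj(t,(170+670/4-.4,250+(502-412)/4-.4),.114).round(4))
```

```text
A [ 0.4809 -0.1991] [[0.516, -0.18], [0.515, -0.22], [0.446, -0.22], [0.447, -0.178]]
B [ 0.4765 -0.2789] [[0.511, -0.259], [0.511, -0.298], [0.442, -0.299], [0.442, -0.259]]
C [ 0.4819 -0.3511] [[0.515, -0.329], [0.517, -0.37], [0.448, -0.374], [0.447, -0.331]]
rib1 [ 0.4785 -0.2396  0.02  ]
rib2 [ 0.4788 -0.3127  0.02  ]
frontL [ 0.3956 -0.1829  0.025 ]
frontR [ 0.3959 -0.3913  0.025 ]
coverFL [ 0.5356 -0.1553  0.058 ]
coverFR [ 0.5324 -0.4017  0.058 ]
[0.4845 0.3176 0.062 ]
[0.4857 0.2284 0.062 ]
[0.487 0.138 0.062]
[ 0.4784 -0.012   0.114 ]
```

{"api": "arm_command", "payload": {
  "deltas": [
    [0, 0.1, 0, 1, -1, 1, -0.6],
    [0, 0.2, 0, 2, -2, 2, -0.6],
    [0, 0.3, 0, 3, -3, 4, -0.6],
    [0, 0.4, 0, 4, -4, 6, -0.6],
    [0, 0.5, 0, 5, -5, 7, -0.6],
    [0, 0.6, 0, 6, -6, 8, -0.6],
    [0, 0.7, 0, 6, -7, 8, -0.6],
    [0, 0.785, 0, 6, -7, 8, -0.6]
  ]
}}

```text
time_s: 14.08
tcp_pos: [0.475, -0.2, 0.1591]
ee_rot: [[0.761, 0.004, 0.649], [-0.002, -1.0, 0.008], [0.649, -0.008, -0.761]]
wrist_force: [-0.7, -1.4, 0.2]
gripper_width: 0.8
gripper_force: 0.0
```

{"api": "arm_command", "payload": {
  "deltas": [
    [0, 0, 0, 0, 0, 0, -0.6],
    [0, 0, 0, 0, 0, 0, -0.6],
    [0, 0, 0, 0, 0, 0, -0.6]
  ]
}}

```text
time_s: 14.33
tcp_pos: [0.4762, -0.2029, 0.1609]
ee_rot: [[0.761, 0.002, 0.648], [-0.002, -1.0, 0.005], [0.648, -0.005, -0.761]]
wrist_force: [-0.2, -0.1, -0.6]
gripper_width: 0.8
gripper_force: 0.0
```

Run:
```python
from h import *
s=st(); print(np.round(s['joints'],1)); print(np.round(s['ee_rot'],3), s['ee_rot'].T@(np.array([.481,-.199,.13])-s['tcp_pos']))
```

```text
14.33 tcp [ 0.4762 -0.2029  0.1609] rot [ 5.700e-03 -7.054e-01  1.000e-04] w 0.8 F [-0.2 -0.1 -0.6] 0.0
[-14.9   6.7 -31.8 -39.6 -15.6 139.8]
[[ 0.761  0.002  0.648]
 [-0.002 -1.     0.005]
 [ 0.648 -0.005 -0.761]] [-0.01638988 -0.00369732  0.02664664]
```

{"api": "arm_command", "payload": {
  "deltas": [
    [0, 0.03, 0, -0.5, -0.1, 1, -0.6],
    [0, 0.08, 0, -1.6, -0.37, 2.66, -0.6],
    [0, 0.08, 0, -1.6, -0.37, 2.66, -0.6],
    [0, 0.08, 0, -1.6, -0.37, 2.66, -0.6],
    [0, 0.08, 0, -1.6, -0.37, 2.66, -0.6],
    [0, 0.08, 0, -1.6, -0.37, 2.66, -0.6],
    [0, 0.08, 0, -1.6, -0.37, 2.66, -0.6],
    [0, 0.08, 0, -1.6, -0.37, 2.66, -0.6]
  ]
}}

```text
time_s: 15.0
tcp_pos: [0.4811, -0.1978, 0.1301]
ee_rot: [[0.707, 0.004, 0.707], [-0.001, -1.0, 0.007], [0.707, -0.006, -0.707]]
wrist_force: [0.4, 0.1, -1.0]
gripper_width: 0.799
gripper_force: 0.0
```

Run:
```python
from h import *
s=st(); print(np.round(s['joints'],1)); print(np.round(s['ee_rot'],3)); 
r=s['ee_rot'];T=np.array([[.7071,0,.7071],[0,-1,0],[.7071,0,-.7071]])
print('rv',R.from_matrix(r.T@T).as_rotvec().round(4), (r.T@(np.array([.4795,-.199,.045])-s['tcp_pos'])).round(4))
```

```text
15.0 tcp [ 0.4811 -0.1978  0.1301] rot [ 0.0068 -0.7858  0.0013] w 0.799 F [ 0.4  0.1 -1. ] 0.0
[-24.8  10.8 -29.  -66.2 -19.4 173. ]
[[ 0.707  0.004  0.707]
 [-0.001 -1.     0.007]
 [ 0.707 -0.006 -0.707]]
rv [-0.0066 -0.0004 -0.0013] [-0.0613  0.0016  0.059 ]
```

```bash
cat > kin.py <<'E'
import numpy as np
from scipy.optimize import least_squares
from scipy.spatial.transform import Rotation as R
E=lambda ax,a:R.from_euler(ax,a,degrees=True).as_matrix()
D=[([78.53,22.042,.453,0,-68.411,-14.817],[.27651,.55985,.24045],None),
([1.5,18.7,-18.8,0,-52.5,-1.3],[.5198,-.146,.1516],None),
([-14,9.6,-16.6,0,-63.8,104],[.4203,-.2691,.2438],None),
([-14.9,6.7,-31.8,-39.6,-15.6,139.8],[.4762,-.2029,.1609],[[.761,.002,.648],[-.002,-1,.005],[.648,-.005,-.761]]),
([-24.8,10.8,-29.,-66.2,-19.4,173.],[.4811,-.1978,.1301],[[.707,.004,.707],[-.001,-1,.007],[.707,-.006,-.707]])]
S4=1
def fk(q,p,s4=None):
    s4=S4 if s4 is None else s4
    a,h,l2x,l2z,l3x,l3z,b,l6=p
    A=E('z',q[0]);F=A@E('y',q[1]-q[2]);G=F@E('x',s4*q[3]);H=G@E('y',-q[4])
    pos=A@[a,0,h]+A@E('y',q[1])@[l2x,0,l2z]+F@[l3x,0,l3z]+G@[0,b,0]+H@[l6,0,0]
    T=H@E('x',-(q[5]-90)); return pos,np.c_[T[:,2],np.cross(T[:,0],T[:,2]),T[:,0]]
def fit():
    global S4
    for s in(1,-1):
        print(s,[np.abs(fk(q,np.zeros(8),s)[1]-r).max().round(3) for q,_,r in D if r])
    S4=min((1,-1),key=lambda s:np.abs(fk(D[-1][0],np.zeros(8),s)[1]-D[-1][2]).max())
    f=lambda p:np.r_[np.concatenate([fk(q,p)[0]-x for q,x,_ in D])*1000,p[0]*3,p[2]*10,p[5]*10]
    r=least_squares(f,[0,.3,0,.3,.3,0,-.16,.2]);return r.x,r.fun
P,res=fit()
LO=np.array([-179.83,-69.29,-61.27,-181.25,-171.15,-177.46]);HI=np.array([179.83,118.12,80.66,117.63,-9.14,177.46])
def ik(pos,rot,seeds):
    out=[]
    for q0 in seeds:
        f=lambda q:np.r_[(fk(q,P)[0]-pos)*1e3,R.from_matrix(fk(q,P)[1].T@rot).as_rotvec()*300]
        r=least_squares(f,np.clip(q0,LO+1,HI-1),bounds=(LO,HI))
        out.append((r.cost.round(2),r.x.round(1)))
    return out
if __name__=='__main__': print(S4,P.round(4),res.round(1))
E
python3 kin.py
```

```text
1 [np.float64(0.92), np.float64(1.495)]
-1 [np.float64(0.002), np.float64(0.001)]
-1 [ 7.000e-04  1.609e-01  3.800e-03  5.617e-01  4.179e-01 -2.000e-04
 -1.595e-01  2.857e-01] [-0.2 -0.1  0.1  0.1  0.  -0.1  0.1 -0.1 -0.1 -0.2 -0.3 -0.1  0.2  0.2
  0.2  0.   0.  -0. ]
```

```bash
cat > plan.py <<'E'
from kin import *
def rot(lean,yaw,up):
    b=np.radians(lean); s=1 if up else -1
    M=np.c_[[s*np.cos(b),0,s*np.sin(b)],[0,-s,0],[np.sin(b),0,-np.cos(b)]]; return E('z',yaw)@M
tins=dict(A=[.481,-.199,.028],B=[.4765,-.279,.028],C=[.482,-.351,.028]); pegs=[[.486,.1378,0],[.4855,.228,0],[.4845,.3176,0]]
def hangpose(beta,up,peg,zc,yaw,h=.017):
    # tin centre in tool at grasp; at hang: camera flips
    Rg=rot(beta,0,up); v=Rg.T@[0,0,-h]; Rh=rot(90-beta,yaw,not up); return np.array([peg[0],peg[1],zc])-Rh@v,Rh
seeds=[[0,10,-29,j4,-20,j6] for j4 in(-150,-90,-40,0,50,100) for j6 in (-90,0,90)]
def best(pos,R_):
    s=[x for x in ik(pos,R_,seeds) if x[0]<.5]
    u=[]
    for c,q in s:
        if not any(np.abs(q-w).max()<2 for w in u): u.append(q)
    return u
E
python3 - <<'E'
from plan import *
for beta in(40,45,50):
  for up in(0,1):
    for t in'AC':
        p=np.array(tins[t])+[0,0,.017]; print('grasp',beta,up,t,[q.tolist() for q in best(p,rot(beta,0,up))])
    for i in(0,2):
      for yaw in(0,30,60):
        P_,R_=hangpose(beta,up,pegs[i],.047,yaw); print(' hang',beta,up,i,yaw,[q.tolist() for q in best(P_,R_)])
E
```

```text
1 [np.float64(0.92), np.float64(1.495)]
-1 [np.float64(0.002), np.float64(0.001)]
grasp 40 0 A [[-28.6, 21.0, -28.7, -78.3, -18.3, 10.3]]
grasp 40 0 C [[-41.0, 27.0, -17.7, -64.2, -27.9, 4.9]]
 hang 40 0 0 0 []
 hang 40 0 0 30 [[-11.6, 24.6, -42.4, -118.5, -35.3, -116.7]]
 hang 40 0 0 60 [[-6.0, 26.6, -27.5, -80.0, -45.3, -138.8]]
 hang 40 0 2 0 []
 hang 40 0 2 30 [[10.7, 28.6, -46.8, -154.7, -36.5, -98.1]]
 hang 40 0 2 60 [[15.2, 26.9, -26.0, -94.9, -32.8, -141.6]]
grasp 40 1 A [[-28.6, 21.0, -28.7, -78.3, -18.3, -169.7]]
grasp 40 1 C [[-41.0, 27.0, -17.7, -64.2, -27.9, -175.1]]
 hang 40 1 0 0 []
 hang 40 1 0 30 [[-11.6, 24.6, -42.4, -118.5, -35.3, 63.3]]
 hang 40 1 0 60 [[-6.0, 26.6, -27.5, -80.0, -45.3, 41.2]]
 hang 40 1 2 0 []
 hang 40 1 2 30 [[10.7, 28.6, -46.8, -154.7, -36.5, 81.9]]
 hang 40 1 2 60 [[15.2, 26.9, -26.0, -94.9, -32.8, 38.4]]
grasp 45 0 A [[-37.4, 22.7, -30.7, -94.0, -25.5, 32.8]]
grasp 45 0 C [[-46.1, 28.0, -18.0, -74.9, -31.9, 18.7]]
 hang 45 0 0 0 [[-4.7, 25.3, -61.3, -175.0, -41.5, -90.5]]
 hang 45 0 0 30 [[-4.1, 20.8, -37.6, -108.0, -24.6, -134.8]]
 hang 45 0
[... 684 characters left out ...]
 [[-51.0, 29.6, -19.1, -84.0, -36.8, 31.0]]
 hang 50 0 0 0 [[-4.3, 22.1, -57.7, -174.4, -29.8, -91.5]]
 hang 50 0 0 30 [[7.7, 18.3, -33.4, -88.3, -14.1, -164.3]]
 hang 50 0 0 60 [[4.0, 22.6, -26.6, -66.8, -35.4, -159.2]]
 hang 50 0 2 0 []
 hang 50 0 2 30 []
 hang 50 0 2 60 [[28.2, 23.8, -23.2, -69.8, -21.1, -176.1]]
grasp 50 1 A [[-44.3, 25.4, -33.8, -104.8, -33.6, -130.3]]
grasp 50 1 C [[-51.0, 29.6, -19.1, -84.0, -36.8, -149.0]]
 hang 50 1 0 0 [[-4.3, 22.1, -57.7, -174.4, -29.8, 88.5]]
 hang 50 1 0 30 [[7.7, 18.3, -33.4, -88.3, -14.1, 15.7]]
 hang 50 1 0 60 [[4.0, 22.6, -26.6, -66.8, -35.4, 20.8]]
 hang 50 1 2 0 []
 hang 50 1 2 30 []
 hang 50 1 2 60 [[28.2, 23.8, -23.2, -69.8, -21.1, 3.9]]
```

{"api": "arm_command", "payload": {
  "deltas": [
    [0, 0, 0.125, 0, 0, -1, -0.24],
    [0, 0, 0.25, 0, 0, -2, -0.24],
    [0, 0, 0.375, 0, 0, -3, -0.24],
    [0, 0, 0.5, 0, 0, -4, -0.24],
    [0, 0, 0.62, 0, 0, -4, -0.24],
    [0, 0, 0.74, 0, 0, -4, -0.24],
    [0, 0, 0.86, 0, 0, -4, -0.24],
    [0, 0, 0.98, 0, 0, -4, -0.24]
  ]
}}

```text
time_s: 15.67
tcp_pos: [0.4527, -0.198, 0.1585]
ee_rot: [[0.393, -0.587, 0.708], [-0.835, -0.551, 0.007], [0.386, -0.593, -0.706]]
wrist_force: [0.1, -0.2, -0.4]
gripper_width: 0.621
gripper_force: 0.0
```

{"api": "arm_command", "payload": {
  "deltas": [
    [0, 0, 0.125, 0, 0, 0, -0.24],
    [0, 0, 0.25, 0, 0, 0, -0.24],
    [0, 0, 0.375, 0, 0, 0, -0.24],
    [0, 0, 0.5, 0, 0, 0, -0.24],
    [0, 0, 0.62, 0, 0, 0, -0.24],
    [0, 0, 0.74, 0, 0, 0, -0.24],
    [0, 0, 0.86, 0, 0, 0, -0.24],
    [0, 0, 0.98, 0, 0, 0, -0.24]
  ]
}}

```text
time_s: 16.33
tcp_pos: [0.4527, -0.198, 0.1584]
ee_rot: [[-0.269, -0.654, 0.708], [-0.922, 0.386, 0.007], [-0.278, -0.651, -0.707]]
wrist_force: [1.2, -0.3, 0.5]
gripper_width: 0.62
gripper_force: 0.0
```

{"api": "arm_command", "payload": {
  "deltas": [
    [0, 0, 0.125, 0, 0, 0, -0.24],
    [0, 0, 0.25, 0, 0, 0, -0.24],
    [0, 0, 0.375, 0, 0, 0, -0.24],
    [0, 0, 0.5, 0, 0, 0, -0.24],
    [0, 0, 0.62, 0, 0, 0, -0.24],
    [0, 0, 0.74, 0, 0, 0, -0.24],
    [0, 0, 0.86, 0, 0, 0, -0.24],
    [0, 0, 0.98, 0, 0, 0, -0.24]
  ]
}}

```text
time_s: 17.0
tcp_pos: [0.4527, -0.1981, 0.1584]
ee_rot: [[-0.693, -0.141, 0.708], [-0.193, 0.981, 0.007], [-0.695, -0.132, -0.707]]
wrist_force: [0.1, -0.0, 0.6]
gripper_width: 0.618
gripper_force: 0.0
```

{"api": "arm_command", "payload": {
  "deltas": [
    [0, 0, 0.125, 0, 0, 0, -0.24],
    [0, 0, 0.2, 0, 0, 0, -0.24],
    [0, 0, 0.2, 0, 0, 0, -0.24],
    [0, 0, 0.2, 0, 0, 0, -0.24]
  ]
}}

```text
time_s: 17.33
tcp_pos: [0.4527, -0.1981, 0.1582]
ee_rot: [[-0.707, -0.006, 0.707], [-0.002, 1.0, 0.006], [-0.707, 0.003, -0.707]]
wrist_force: [0.2, -0.6, 0.0]
gripper_width: 0.62
gripper_force: 0.0
```

```bash
cat > go.py <<'E'
from h import *
from plan import rot,tins,pegs,hangpose,ik
def go(pos,rm,tag=''):
    s=st(); r=s['ee_rot']
    print(tag,'rv',R.from_matrix(r.T@rm).as_rotvec().round(3),'cm',(r.T@(np.array(pos)-s['tcp_pos'])*100).round(2),'j',np.round(s['joints'],0),'ik',ik(np.array(pos),rm,[s['joints']]))
E
python3 - <<'E'
from go import *
go([.469,-.199,.10],rot(45,0,0),'pre'); go([.469,-.199,.041],rot(45,0,0),'grasp')
E
```

```text
1 [np.float64(0.92), np.float64(1.495)]
-1 [np.float64(0.002), np.float64(0.001)]
17.33 tcp [ 0.4527 -0.1981  0.1582] rot [ 1.2014  0.0083 -2.8984] w 0.62 F [ 0.2 -0.6  0. ] 0.0
pre rv [0.006 0.001 0.002] cm [ 2.97 -0.12  5.27] j [-23.   5. -32. -58. -20. -16.] ik [(np.float64(0.0), array([-30.6,  14. , -30.2, -77.1, -21.7,   8.9]))]
17.33 tcp [ 0.4527 -0.1981  0.1582] rot [ 1.2014  0.0083 -2.8984] w 0.62 F [ 0.2 -0.6  0. ] 0.0
grasp rv [0.006 0.001 0.002] cm [ 7.14 -0.14  9.44] j [-23.   5. -32. -58. -20. -16.] ik [(np.float64(0.0), array([-39.3,  23. , -32.1, -95.5, -26.8,  36.2]))]
```

{"api": "arm_command", "payload": {
  "deltas": [
    [0.006, 0, 0, 0.8, 0, 1, -0.24],
    [0.006, 0, 0, 1.6, 0, 2.1, -0.24],
    [0.006, 0, 0, 2.4, -0.05, 3.1, -0.24],
    [0.006, 0, 0, 3.2, -0.1, 4.1, -0.24],
    [0.006, 0, 0, 4, -0.1, 5.2, -0.24],
    [0.006, 0, 0, 4.7, -0.14, 6.3, -0.24],
    [0.006, 0, 0, 5.4, -0.14, 7.2, -0.24],
    [0.006, 0, 0, 5.4, -0.14, 7.2, -0.24]
  ]
}}

```text
time_s: 18.0
tcp_pos: [0.4644, -0.1995, 0.0665]
ee_rot: [[-0.71, 0.002, 0.705], [0.003, 1.0, 0.001], [-0.705, 0.003, -0.71]]
wrist_force: [-0.9, -0.9, -0.9]
gripper_width: 0.619
gripper_force: 0.0
```

Run:
```python
from go import *
go([.469,-.199,.041],rot(45,0,0),'grasp'); c=snap('wrist','w6')
```

```text
1 [np.float64(0.92), np.float64(1.495)]
-1 [np.float64(0.002), np.float64(0.001)]
18.0 tcp [ 0.4644 -0.1995  0.0665] rot [-1.1961e+00 -2.9000e-03  2.9022e+00] w 0.619 F [-0.9 -0.9 -0.9] 0.0
grasp rv [ 0.001 -0.004 -0.003] cm [1.47 0.05 2.13] j [-36.  19. -31. -87. -25.  24.] ik [(np.float64(0.0), array([-39.3,  23. , -32.1, -95.5, -26.8,  36.2]))]
```

View pics/w6.png

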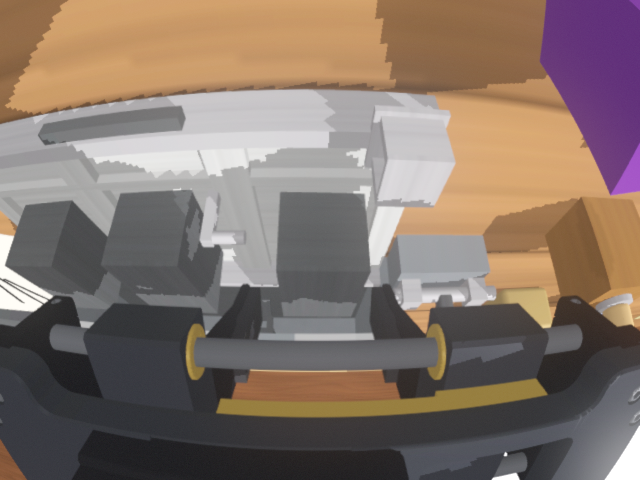

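Run:
```python
from h import *
c=load('w6')
for n,uv in[('latchtop',(212,200)),('latchbase',(206,245)),('latchtip',(243,238)),('ribbase',(232,160)),('tinTL',(278,194)),('tinTR',(367,194)),('finL',(245,290)),('BTR',(195,193))]:
    print(n,[wunproj(c,uv,z).round(3)[:2].tolist() for z in(.012,.025,.04,.048)])
cv2.imwrite('pics/w6c.png',cv2.resize(c['pixels'][130:310,150:400],None,fx=3,fy=3,interpolation=cv2.INTER_CUBIC))
```

```text
latchtop [[0.445, -0.248], [0.425, -0.241], [0.403, -0.234], [0.391, -0.229]]
latchbase [[0.492, -0.263], [0.466, -0.255], [0.436, -0.244], [0.421, -0.239]]
latchtip [[0.483, -0.239], [0.459, -0.234], [0.43, -0.228], [0.415, -0.224]]
ribbase [[0.416, -0.233], [0.401, -0.228], [0.383, -0.223], [0.373, -0.22]]
tinTL [[0.441, -0.216], [0.422, -0.214], [0.4, -0.211], [0.389, -0.21]]
tinTR [[0.441, -0.176], [0.422, -0.179], [0.4, -0.182], [0.389, -0.184]]
finL [[0.568, -0.253], [0.532, -0.246], [0.491, -0.237], [0.468, -0.233]]
BTR [[0.439, -0.255], [0.42, -0.247], [0.399, -0.238], [0.387, -0.234]]
```

View pics/w6c.png

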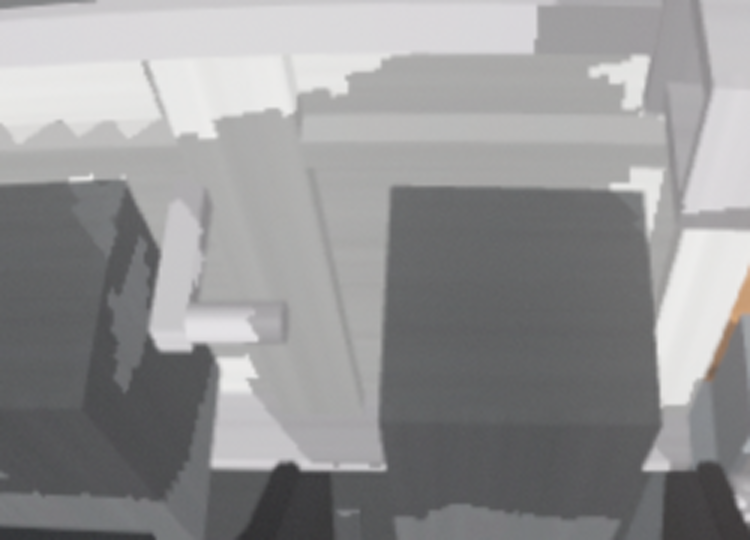

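The tin sits between the jaws, closed end at (323,240). The keeper and the striker post (213,225) are clear of the fingers' path. Grasping.

{"api": "arm_command", "payload": {
  "deltas": [
    [0, 0, 0, 0.4, 0, 0.6, -0.24],
    [0, 0, 0, 0.8, 0, 1.2, -0.24],
    [0, 0, 0, 1.2, 0, 1.7, -0.24],
    [0, 0, 0, 1.47, 0.05, 2.13, -0.24],
    [0, 0, 0, 1.47, 0.05, 2.13, -0.24],
    [0, 0, 0, 1.47, 0.05, 2.13, 1],
    [0, 0, 0, 1.47, 0.05, 2.13, 1],
    [0, 0, 0, 1.47, 0.05, 2.13, 1]
  ]
}}

```text
time_s: 18.72
tcp_pos: [0.4703, -0.1987, 0.0442]
ee_rot: [[-0.706, -0.0, 0.708], [-0.0, 1.0, 0.0], [-0.708, -0.0, -0.706]]
wrist_force: [-0.6, 1.3, -0.2]
gripper_width: 0.474
gripper_force: 0.3
```

{"api": "arm_command", "payload": {
  "deltas": [
    [0, 0, 0, 0, 0, 0, 1],
    [0, 0, 0, 0, 0, 0, 1],
    [0, 0, 0, 0, 0, 0, 1]
  ]
}}

```text
time_s: 18.97
tcp_pos: [0.4703, -0.1986, 0.0442]
ee_rot: [[-0.706, 0.0, 0.708], [0.001, 1.0, 0.0], [-0.708, 0.001, -0.706]]
wrist_force: [-3.1, 0.2, 6.0]
gripper_width: 0.459
gripper_force: 30.0
```

Run:
```python
from go import *
go([.45,-.199,.16],rot(45,0,0),'lift')
```

```text
1 [np.float64(0.92), np.float64(1.495)]
-1 [np.float64(0.002), np.float64(0.001)]
18.97 tcp [ 0.4703 -0.1986  0.0442] rot [-1.2049e+00 -1.0000e-03  2.9010e+00] w 0.459 F [-3.1  0.2  6. ] 30.0
lift rv [ 0.     0.002 -0.001] cm [-6.77 -0.03 -9.61] j [-39.  22. -32. -95. -27.  35.] ik [(np.float64(0.0), array([-23.1,   4.9, -31.9, -57.5, -19.2, -17.2]))]
```

```bash
cat > seg.py <<'E'
from go import *
def segs(start,end,n,y0,y1,lean0,up0,roll,lean1=None,q=None):
    """print per-call rv & cm from planned pose to planned pose"""
    from station import sense
    lean1=lean0 if lean1 is None else lean1
    f=lambda t:(np.array(start)+(np.array(end)-start)*t, rot(lean0+(lean1-lean0)*t,y0+(y1-y0)*t,up0)@R.from_euler('z',roll*t).as_matrix())
    if q is None: q=sense()['joints']
    p,r=f(0); c,q=ik(p,r,[q])[0]; print('start',c,q)
    for k in range(1,n+1):
        p2,r2=f(k/n); c,q2=ik(p2,r2,[q])[0]
        print(k,'rv',R.from_matrix(r.T@r2).as_rotvec().round(3).tolist(),'cm',(r.T@(p2-p)*100).round(2).tolist(),'ik',c,q2,'deg',np.abs(q2-q).max().round(0)); p,r,q=p2,r2,q2
E
python3 - <<'E' | tail -n +3
from seg import *
segs([.45,-.1986,.21],[.4765,.3037,.19],5,0,60,45,0,np.pi)
E
```

```text
start 0.0 [-16.1  -0.9 -33.3 -40.  -17.7 -39.8]
1 rv [-0.142, 0.046, 0.479] cm [-0.09, 10.05, 0.66] ik 0.0 [ -4.3  -3.3 -36.  -41.  -17.6 -74.7] deg 35.0
2 rv [-0.088, 0.121, 0.479] cm [4.45, 8.78, 2.13] ik 0.0 [   8.6   -3.5  -36.9  -41.1  -16.6 -111. ] deg 36.0
3 rv [0.0, 0.149, 0.479] cm [7.61, 5.57, 3.51] ik 0.0 [  19.6   -1.2  -34.9  -43.2  -17.  -144.3] deg 33.0
4 rv [0.088, 0.121, 0.479] cm [8.73, 1.58, 4.76] ik 0.0 [  27.7    3.2  -29.9  -46.7  -19.7 -174.3] deg 30.0
5 rv [0.142, 0.046, 0.479] cm [7.96, -2.04, 5.81] ik 666.54 [  24.7   11.1  -22.8  -69.3  -28.8 -177.5] deg 23.0
```

```bash
python3 - <<'E' | tail -n +3
from seg import *
for y1 in(35,45):
    p3=np.array([.4845,.3176]);d=np.array([np.cos(np.radians(y1)),np.sin(np.radians(y1))]);t=p3-.0162*d
    print(y1,t.round(4)); segs([.45,-.1986,.21],[*t,.19],5,0,y1,45,0,np.pi)
    for z in(.15,.11,.08,.058): print(z,ik(np.array([*t,z]),rot(45,y1,1),[[20,20,-35,-70,-22,-150],[15,25,-35,-110,-25,-130]]))
E
```

```text
35 [0.4712 0.3083]
start 0.0 [-16.1  -0.9 -33.3 -40.  -17.7 -39.8]
1 rv [-0.083, 0.027, 0.542] cm [-0.02, 10.14, 0.58] ik 18.22 [  2.1  -4.3 -41.2 -29.8  -9.1 -93.1] deg 53.0
2 rv [-0.051, 0.071, 0.542] cm [5.17, 8.62, 1.45] ik 290.11 [  11.7   -3.8  -40.4  -37.6   -9.1 -123.2] deg 30.0
3 rv [0.0, 0.087, 0.542] cm [8.72, 4.67, 2.31] ik 739.02 [  19.4   -1.   -37.   -50.    -9.1 -147.4] deg 24.0
4 rv [0.051, 0.071, 0.542] cm [9.65, -0.44, 3.13] ik 1151.06 [  25.3    3.5  -32.4  -64.9   -9.1 -167.9] deg 20.0
5 rv [0.083, 0.027, 0.542] cm [7.85, -5.11, 3.91] ik 1458.28 [  24.8    9.3  -29.2 -103.2   -9.1 -160.7] deg 38.0
0.15 [(np.float64(619.28), array([  23. ,   12.8,  -30.2, -111.2,   -9.1, -150.9])), (np.float64(619.28), array([  23. ,   12.8,  -30.2, -111.2,   -9.1, -150.9]))]
0.11 [(np.float64(138.88), array([  22.9,   16.3,  -29.8, -111.4,   -9.1, -150.1])), (np.float64(138.88), array([  22.9,   16.3,  -29.8, -111.5,   -9.1, -150.1]))]
0.08 [(np.float64(4.7), array([  22.9,   19.1,  -29.3, -111.4,   -9.1, -149.8])), (np.float64(4.7), array([  22.9,   19.1,  -29.3, -111.4,   -9.1,
[... 734 characters left out ...]
4.22 [  28.4    9.4  -26.9  -81.5  -13.3 -177.5] deg 29.0
0.15 [(np.float64(424.36), array([  29. ,   12.6,  -26.9,  -81.7,  -12.2, -177.5])), (np.float64(424.36), array([  29. ,   12.6,  -26.9,  -81.7,  -12.2, -177.5]))]
0.11 [(np.float64(59.52), array([  29.6,   16. ,  -26.6,  -81.8,  -11.3, -177.5])), (np.float64(59.52), array([  29.6,   16. ,  -26.6,  -81.8,  -11.3, -177.5]))]
0.08 [(np.float64(0.0), array([  28.3,   19. ,  -26.3,  -85.3,  -11.7, -172.9])), (np.float64(0.0), array([  28.3,   19. ,  -26.3,  -85.3,  -11.7, -172.9]))]
0.058 [(np.float64(0.0), array([  23. ,   22.1,  -27.2,  -97.7,  -15.5, -156. ])), (np.float64(0.0), array([  23. ,   22.1,  -27.2,  -97.7,  -15.5, -156. ]))]
```

```bash
python3 - <<'E' | tail -n +3
from go import *
from station import sense
q=sense()['joints']
def f(t,p0,p1): return np.array(p0)+(np.array(p1)-p0)*t, R.from_euler('y',90*t,degrees=True).as_matrix()@rot(45,0,0)
for t in np.linspace(0,1,6):
    p,r=f(t,[.45,-.1986,.21],[.5007,.3176,.16]); c,q=ik(p,r,[q])[0]; print(round(t,1),c,q)
for z in(.12,.058): c,q=ik(np.array([.5007,.3176,z]),r,[q])[0]; print(z,c,q)
for y in(.228,.1378): c,q=ik(np.array([.502,y,z]),r,[q])[0]; print(y,c,q)
E
```

```text
0.0 0.0 [-16.1  -0.9 -33.3 -40.  -17.7 -39.8]
0.2 0.0 [  10.5   -2.1  -47.3   14.9  -18.8 -113.6]
0.4 0.0 [  23.     5.5  -32.8    5.1  -43.6 -116.4]
0.6 0.0 [  29.2   16.8  -15.6   -4.8  -65.6 -116.9]
0.8 0.0 [  32.7   29.7    3.   -14.2  -86.7 -118.9]
1.0 0.0 [  35.1   43.2   23.3  -25.3 -107.7 -124.6]
0.12 0.0 [  35.1   45.3   21.4  -24.8 -103.9 -122.8]
0.058 0.0 [  35.2   49.1   19.2  -24.3  -98.5 -120.3]
0.228 0.0 [  29.6   46.7   12.2  -20.6  -96.1 -114.1]
0.1378 0.0 [  23.4   45.1    6.7  -16.3  -94.  -108.2]
```

{"api": "arm_command", "payload": {
  "deltas": [
    [0, 0, 0, -1.2, 0, -1.7, 1],
    [0, 0, 0, -2.5, 0, -3.5, 1],
    [0, 0, 0, -4, 0, -5.6, 1],
    [0, 0, 0, -5.4, 0, -7.6, 1],
    [0, 0, 0, -6.8, 0, -9.6, 1],
    [0, 0, 0, -6.8, 0, -9.6, 1],
    [0, 0, 0, -6.8, 0, -9.6, 1]
  ]
}}

```text
time_s: 19.55
tcp_pos: [0.4506, -0.1981, 0.1614]
ee_rot: [[-0.704, -0.002, 0.71], [-0.002, 1.0, 0.0], [-0.71, -0.001, -0.704]]
wrist_force: [-0.2, 0.8, -0.6]
gripper_width: 0.462
gripper_force: 30.0
```

{"api": "arm_command", "payload": {
  "deltas": [
    [0, 0.1, 0, -0.6, 0, -0.6, 1],
    [0, 0.2, 0, -1.2, 0, -1.2, 1],
    [0, 0.3, 0, -1.8, 0, -1.8, 1],
    [0, 0.4, 0, -2.4, 0, -2.4, 1],
    [0, 0.5, 0, -3, 0, -3, 1],
    [0, 0.6, 0, -3.6, 0, -3.6, 1],
    [0, 0.7, 0, -4.2, 0, -4.2, 1],
    [0, 0.785, 0, -4.2, 0, -4.2, 1]
  ]
}}

```text
time_s: 20.22
tcp_pos: [0.4503, -0.1992, 0.2206]
ee_rot: [[-0.991, -0.001, 0.13], [-0.001, 1.0, 0.004], [-0.13, 0.004, -0.991]]
wrist_force: [1.4, -0.1, -0.6]
gripper_width: 0.456
gripper_force: 30.0
```

{"api": "arm_command", "payload": {
  "deltas": [
    [0, 0, 0, 0, 0, 0, 1],
    [0, 0, 0, 0, 0, 0, 1]
  ]
}}

```text
time_s: 20.38
tcp_pos: [0.4507, -0.1986, 0.2168]
ee_rot: [[-0.991, -0.001, 0.131], [0.0, 1.0, 0.008], [-0.131, 0.008, -0.991]]
wrist_force: [-0.3, -0.2, -1.6]
gripper_width: 0.458
gripper_force: 30.0
```

```bash
python3 - <<'E' | tail -n +3
from go import *
go([.5007,.3176,.20],rot(0,180,1),'x')
E
```

```text
20.38 tcp [ 0.4507 -0.1986  0.2168] rot [ 0.2058  0.0123 -3.1346] w 0.458 F [-0.3 -0.2 -1.6] 30.0
x rv [0.008 0.131 0.   ] cm [-4.72 51.6   2.72] j [ -6.   7. -24.  -1. -52. -84.] ik [(np.float64(0.0), array([  48. ,   20.8,   -7.6,    0. ,  -61.6, -138. ]))]
```

{"api": "arm_command", "payload": {
  "deltas": [
    [0.008, 0.13, 0, -0.3, 3.5, 0, 1],
    [0.008, 0.13, 0, -0.7, 7, 0.3, 1],
    [0.008, 0.13, 0, -1, 10.5, 0.5, 1],
    [0.008, 0.13, 0, -1.3, 14, 0.7, 1],
    [0.008, 0.13, 0, -1.6, 17.5, 0.8, 1],
    [0.008, 0.13, 0, -2, 21, 1, 1],
    [0.008, 0.13, 0, -2.3, 24, 1, 1],
    [0.008, 0.13, 0, -2.4, 25.8, 1, 1]
  ]
}}

```text
time_s: 21.05
tcp_pos: [0.4741, 0.061, 0.2121]
ee_rot: [[-1.0, -0.001, 0.002], [-0.001, 1.0, -0.001], [-0.002, -0.001, -1.0]]
wrist_force: [0.9, -1.1, 0.1]
gripper_width: 0.458
gripper_force: 30.0
```

{"api": "arm_command", "payload": {
  "deltas": [
    [0, 0.09, 0, -0.3, 3.5, 0, 1],
    [0, 0.18, 0, -0.7, 7, 0, 1],
    [0, 0.27, 0, -1, 10.5, 0, 1],
    [0, 0.36, 0, -1.3, 14, 0, 1],
    [0, 0.45, 0, -1.6, 17.5, 0, 1],
    [0, 0.54, 0, -2, 21, 0, 1],
    [0, 0.62, 0, -2.3, 24, 0, 1],
    [0, 0.7, 0, -2.6, 25.8, 0, 1]
  ]
}}

```text
time_s: 21.72
tcp_pos: [0.5004, 0.3197, 0.2111]
ee_rot: [[-0.763, -0.001, -0.646], [-0.001, 1.0, -0.001], [0.646, -0.0, -0.763]]
wrist_force: [0.1, 0.4, -0.6]
gripper_width: 0.453
gripper_force: 30.0
```

{"api": "arm_command", "payload": {
  "deltas": [
    [0, 0.085, 0, 0, 0, 0, 1],
    [0, 0.085, 0, 0, 0, 0, 1],
    [0, 0.085, 0, 0, 0, 0, 1]
  ]
}}

```text
time_s: 21.97
tcp_pos: [0.5011, 0.3163, 0.2102]
ee_rot: [[-0.708, 0.002, -0.706], [0.004, 1.0, -0.001], [0.706, -0.003, -0.708]]
wrist_force: [-0.1, -1.0, -0.4]
gripper_width: 0.455
gripper_force: 30.0
```

```bash
python3 - <<'E' | tail -n +3
from go import *
go([.5007,.3176,.13],rot(45,180,1),'x');snap('scene','s1'); c=snap('wrist','w7')
a=load('s1')['pixels'][220:400,300:500]
cv2.imwrite('pics/h1.png',np.hstack([cv2.resize(a,(400,360)),cv2.resize(c['pixels'],(400,300))[:360] if 0 else cv2.copyMakeBorder(cv2.resize(c['pixels'],(400,300)),0,60,0,0,cv2.BORDER_CONSTANT)]))
E
```

```text
21.97 tcp [0.5011 0.3163 0.2102] rot [1.1993 0.0039 2.9003] w 0.455 F [-0.1 -1.  -0.4] 30.0
x rv [-0.001  0.001 -0.004] cm [-5.64  0.16  5.7 ] j [  35.   41.   26.  -26. -112. -127.] ik [(np.float64(0.0), array([  35.1,   44.8,   21.8,  -24.9, -104.9, -123.2]))]
```

View pics/h1.png

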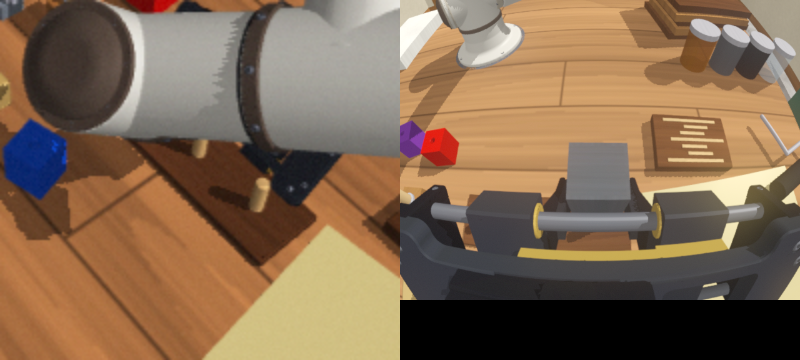

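{"api": "arm_command", "payload": {
  "deltas": [
    [0, 0, 0, -1.5, 0.14, 1.5, 1],
    [0, 0, 0, -3, 0.14, 3, 1],
    [0, 0, 0, -4.5, 0.14, 4.5, 1],
    [0, 0, 0, -6, 0.14, 6, 1],
    [0, 0, 0, -7.5, 0.14, 7.5, 1],
    [0, 0, 0, -9, 0.14, 9, 1],
    [0, 0, 0, -10, 0.14, 10, 1],
    [0, 0, 0, -10.3, 0.14, 10.3, 1]
  ]
}}

```text
time_s: 22.73
tcp_pos: [0.5003, 0.3175, 0.0662]
ee_rot: [[-0.709, 0.0, -0.706], [0.002, 1.0, -0.002], [0.706, -0.003, -0.709]]
wrist_force: [0.2, 0.3, -1.0]
gripper_width: 0.461
gripper_force: 30.0
```

{"api": "arm_command", "payload": {
  "deltas": [
    [0, 0, 0, -0.15, 0, 0.15, 1],
    [0, 0, 0, -0.3, 0, 0.3, 1],
    [0, 0, 0, -0.45, 0, 0.45, 1],
    [0, 0, 0, -0.6, 0, 0.6, 1],
    [0, 0, 0, -0.6, 0, 0.6, 1]
  ]
}}

```text
time_s: 23.15
tcp_pos: [0.502, 0.3184, 0.0596]
ee_rot: [[-0.711, -0.0, -0.703], [0.001, 1.0, -0.001], [0.703, -0.001, -0.711]]
wrist_force: [-0.0, 0.4, -0.7]
gripper_width: 0.46
gripper_force: 30.0
```

```bash
python3 - <<'E' | tail -n +3
from go import *
go([.5007,.3176,.0577],rot(45,180,1),'x')
E
```

```text
23.15 tcp [0.502  0.3184 0.0596] rot [1.1944e+00 1.8000e-03 2.9056e+00] w 0.46 F [-0.   0.4 -0.7] 30.0
x rv [-0.001  0.005 -0.001] cm [-0.04 -0.08  0.23] j [  35.   49.   19.  -24.  -98. -120.] ik [(np.float64(0.0), array([  35.2,   49.2,   19.2,  -24.3,  -98.5, -120.3]))]
```

{"api": "arm_command", "payload": {
  "deltas": [
    [0, 0, 0, -0.07, 0, 0.07, 1],
    [0, 0, 0, -0.14, 0, 0.14, 1],
    [0, 0, 0, -0.2, 0, 0.2, 1],
    [0, 0, 0, -0.27, 0, 0.27, 1],
    [0, 0, 0, -0.27, 0, 0.27, 1]
  ]
}}

```text
time_s: 23.57
tcp_pos: [0.5023, 0.3182, 0.0592]
ee_rot: [[-0.71, -0.003, -0.704], [-0.002, 1.0, -0.002], [0.704, -0.0, -0.71]]
wrist_force: [2.3, 0.2, 11.5]
gripper_width: 0.459
gripper_force: 30.0
```

{"api": "arm_command", "payload": {
  "deltas": [
    [0, 0, 0, 0, 0, 0, -0.24],
    [0, 0, 0, 0, 0, 0, -0.24],
    [0, 0, 0, 0, 0, 0, -0.24],
    [0, 0, 0, 0, 0, 0, -0.24],
    [0, 0, 0, 0, 0, -1.5, -0.24],
    [0, 0, 0, 0, 0, -4, -0.24],
    [0, 0, 0, 0, 0, -8, -0.24],
    [0, 0, 0, 0, 0, -11, -0.24]
  ]
}}

```text
time_s: 24.23
tcp_pos: [0.5802, 0.318, 0.1344]
ee_rot: [[-0.71, -0.001, -0.704], [0.002, 1.0, -0.003], [0.704, -0.003, -0.71]]
wrist_force: [-0.2, -0.0, -0.4]
gripper_width: 0.619
gripper_force: 0.0
```

{"api": "arm_command", "payload": {
  "deltas": [
    [0, -0.1, 0, 0, 0, -1, -0.24],
    [0, -0.2, 0, 0, -3, -3, -0.24],
    [0, -0.3, 0, 0, -6, -5, -0.24],
    [0, -0.4, 0, 0, -10, -5, -0.24],
    [0, -0.5, 0, 0, -14, -5, -0.24],
    [0, -0.6, 0, 0, -18, -5, -0.24],
    [0, -0.7, 0, 0, -22, -5, -0.24],
    [0, -0.78, 0, 0, -25, -5, -0.24]
  ]
}}

```text
time_s: 24.9
tcp_pos: [0.6133, 0.0657, 0.1698]
ee_rot: [[-1.0, 0.0, 0.003], [0.0, 1.0, -0.003], [-0.003, -0.003, -1.0]]
wrist_force: [0.1, -0.5, -0.0]
gripper_width: 0.621
gripper_force: 0.0
```

```bash
python3 - <<'E' | tail -n +3
from go import *
go([.45,-.279,.20],rot(0,180,1),'x');t=snap('top','t3');s=snap('scene','s2')
a=cv2.resize(t['pixels'][170:300,170:510],(790,302)); b=cv2.resize(s['pixels'][140:370,180:480],(390,298))
b=cv2.copyMakeBorder(b,0,0,0,400,cv2.BORDER_CONSTANT); cv2.imwrite('pics/h2.png',np.vstack([a,b]))
E
```

```text
24.9 tcp [0.6133 0.0657 0.1698] rot [-0.0044  0.004   3.1414] w 0.621 F [ 0.1 -0.5 -0. ] 0.0
x rv [-0.003  0.003 -0.   ] cm [ 16.31 -34.48  -2.98] j [  21.   24.   -7.    0.  -59. -111.] ik [(np.float64(0.0), array([-14.3,  14.8, -16.5,  -0. , -58.7, -75.7]))]
```

View pics/h2.png

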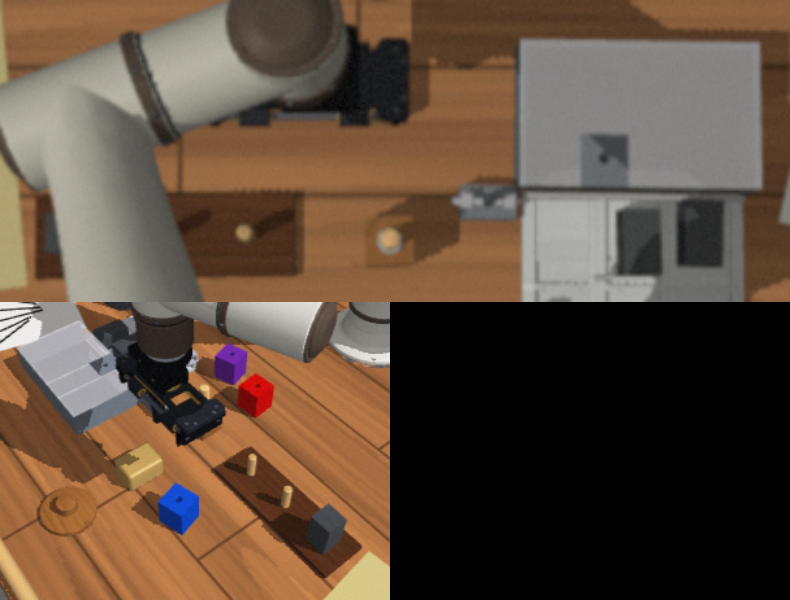

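Run:
```python
from h import *
t=load('t3'); I=t['pixels']
for n,u,v in[('B',638,242),('C',700,232)]: print(n,unproj(t,(170+u*340/790,170+v*130/302),.048).round(4))
cv2.imwrite('pics/t3c.png',cv2.resize(I[245:315,390:500],None,fx=7,fy=7,interpolation=cv2.INTER_CUBIC))
```

```text
B [ 0.4769 -0.2741  0.048 ]
C [ 0.4874 -0.3392  0.048 ]
```

View pics/t3c.png

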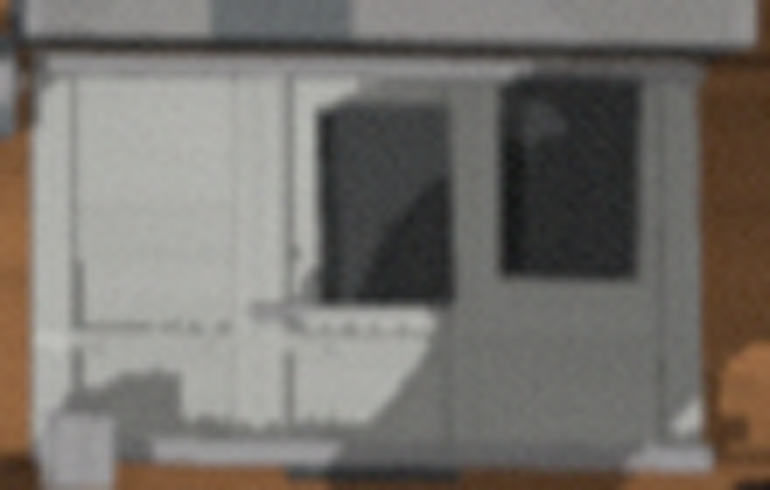

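{"api": "arm_command", "payload": {
  "deltas": [
    [0, 0, 0, 8.7, -17.8, -3.5, -0.15],
    [0, 0, 0, 8.7, -17.8, -3.5, -0.15],
    [0, 0, 0, 8.7, -17.8, -3.5, -0.15],
    [0, 0, 0, 8.7, -17.8, -3.5, -0.15],
    [0, 0, 0, 8.7, -17.8, -3.5, -0.15],
    [0, 0, 0, 8.7, -17.8, -3.5, -0.15]
  ]
}}

```text
time_s: 25.5
tcp_pos: [0.5257, -0.1129, 0.2061]
ee_rot: [[-1.0, 0.004, -0.001], [0.004, 1.0, -0.002], [0.001, -0.002, -1.0]]
wrist_force: [0.7, -0.1, -0.2]
gripper_width: 0.573
gripper_force: 0.0
```

{"api": "arm_command", "payload": {
  "deltas": [
    [0, 0, 0, 8.7, -17.8, -3.5, -0.15],
    [0, 0, 0, 8.7, -17.8, -3.5, -0.15],
    [0, 0, 0, 8.7, -17.8, -3.5, -0.15],
    [0, 0, 0, 8.7, -17.8, -3.5, -0.15],
    [0, 0, 0, 8.7, -17.8, -3.5, -0.15],
    [0, 0, 0, 8.7, -17.8, -3.5, -0.15],
    [0, 0, 0, 8.7, -17.8, -3.5, -0.15]
  ]
}}

```text
time_s: 26.08
tcp_pos: [0.4406, -0.2885, 0.2403]
ee_rot: [[-1.0, 0.003, -0.001], [0.003, 1.0, -0.002], [0.001, -0.002, -1.0]]
wrist_force: [0.0, -0.2, -0.7]
gripper_width: 0.577
gripper_force: 0.0
```

Run:
```python
from h import *
st(); c=snap('wrist','w8'); 
for p in([.477,-.276,.048],[.488,-.339,.048]): print(wproj(c,p))
cv2.imwrite('pics/w8c.png',cv2.resize(c['pixels'][20:300,130:430],None,fx=2.1,fy=2.1,interpolation=cv2.INTER_CUBIC))
```

```text
26.08 tcp [ 0.4406 -0.2885  0.2403] rot [2.0000e-03 2.8000e-03 3.1388e+00] w 0.577 F [ 0.  -0.2 -0.7] 0.0
[329.01661161 255.6870484 ]
[264.20680084 266.2707117 ]
```

View pics/w8c.png

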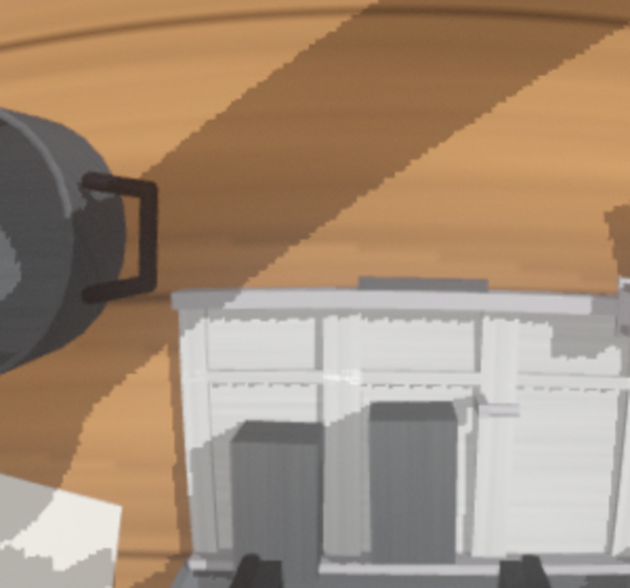

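Run:
```python
from h import *
c=load('w8'); g=lambda u,v,z:wunproj(c,(130+u/2.1-.26,20+v/2.1-.26),z).round(4)[:2]
for n,u,v,z in[('B1',371,418,.048),('B2',457,418,.048),('B far2',455,562,.048),('Bf1',371,562,.048),('C1',233,441,.048),('C2',322,441,.048),('Cf2',322,540,.048),('strikerL',478,408,.045),('strikerR',520,408,.045),('rib2L',322,350,.02),('rib2R',360,350,.02),('rib1L',483,350,.02),('front',430,295,.025)]: print(n,g(u,v,z))
```

```text
B1 [ 0.4405 -0.2973]
B2 [ 0.4405 -0.2592]
B far2 [ 0.5105 -0.2584]
Bf1 [ 0.5104 -0.298 ]
C1 [ 0.4509 -0.36  ]
C2 [ 0.4511 -0.3194]
Cf2 [ 0.4991 -0.3208]
strikerL [ 0.4367 -0.2496]
strikerR [ 0.4366 -0.2306]
rib2L [ 0.4145 -0.3209]
rib2R [ 0.4146 -0.303 ]
rib1L [ 0.4145 -0.2451]
front [ 0.3882 -0.2706]
```

{"api": "arm_command", "payload": {
  "deltas": [
    [0, -0.1, 0, 0, 0.3, 1, -0.15],
    [0, -0.2, 0, 0, 0.6, 2, -0.15],
    [0, -0.3, 0, -0.3, 1, 3, -0.15],
    [0, -0.4, 0, -0.6, 1.25, 4, -0.15],
    [0, -0.5, 0, -1, 1.25, 6, -0.15],
    [0, -0.6, 0, -1.2, 1.25, 8, -0.15],
    [0, -0.7, 0, -1.2, 1.25, 10, -0.15],
    [0, -0.78, 0, -1.2, 1.25, 11, -0.15]
  ]
}}

```text
time_s: 26.8
tcp_pos: [0.4482, -0.2707, 0.14]
ee_rot: [[-0.788, -0.014, 0.616], [-0.002, 1.0, 0.02], [-0.616, 0.014, -0.788]]
wrist_force: [-0.9, -0.9, -1.0]
gripper_width: 0.576
gripper_force: 0.0
```

{"api": "arm_command", "payload": {
  "deltas": [
    [0, 0, 0, 0, 0, 0, -0.15],
    [0, 0, 0, 0, 0, 0, -0.15]
  ]
}}

```text
time_s: 26.97
tcp_pos: [0.4474, -0.2731, 0.1404]
ee_rot: [[-0.79, -0.01, 0.613], [0.001, 1.0, 0.017], [-0.613, 0.014, -0.79]]
wrist_force: [0.4, -0.2, 0.4]
gripper_width: 0.575
gripper_force: 0.0
```

```bash
python3 - <<'E' | tail -n +3
from go import *
go([.461,-.276,.066],rot(45,0,0),'x')
E
```

```text
26.97 tcp [ 0.4474 -0.2731  0.1404] rot [ 1.0156  0.026  -2.9679] w 0.575 F [ 0.4 -0.2  0.4] 0.0
x rv [ 0.017 -0.126 -0.002] cm [ 3.49 -0.41  6.71] j [-29.  11. -27. -46. -26. -24.] ik [(np.float64(0.0), array([-42.2,  21.5, -26. , -79.1, -29. ,  20.2]))]
```

{"api": "arm_command", "payload": {
  "deltas": [
    [0, -0.02, 0, 0.5, 0, 1, -0.15],
    [0.01, -0.05, 0, 1, -0.1, 2, -0.15],
    [0.017, -0.08, 0, 1.5, -0.2, 3, -0.15],
    [0.017, -0.11, 0, 2, -0.3, 4, -0.15],
    [0.017, -0.126, 0, 2.5, -0.4, 5, -0.15],
    [0.017, -0.126, 0, 3, -0.41, 6, -0.15],
    [0.017, -0.126, 0, 3.49, -0.41, 6.71, -0.15],
    [0.017, -0.126, 0, 3.49, -0.41, 6.71, -0.15]
  ]
}}

```text
time_s: 27.63
tcp_pos: [0.4609, -0.2753, 0.0651]
ee_rot: [[-0.708, -0.001, 0.707], [0.001, 1.0, 0.003], [-0.707, 0.003, -0.708]]
wrist_force: [-1.0, -0.1, -0.7]
gripper_width: 0.572
gripper_force: 0.0
```

```bash
python3 - <<'E' | tail -n +3
from go import *
go([.4645,-.276,.042],rot(45,0,0),'x')
c=snap('wrist','w9')
for p in([.4405,-.2985,.048],[.4405,-.2585,.048]): print(wproj(c,p))
E
```

```text
27.63 tcp [ 0.4609 -0.2753  0.0651] rot [ 1.2012  0.0044 -2.9029] w 0.572 F [-1.  -0.1 -0.7] 0.0
x rv [ 0.003 -0.001 -0.001] cm [ 1.38 -0.08  1.89] j [-42.  22. -26. -79. -29.  20.] ik [(np.float64(0.0), array([-44. ,  24.9, -26.1, -84.2, -29.6,  27.6]))]
[258.25627157 273.5588171 ]
[355.07977818 273.6380953 ]
```

I've gone over the picture allowance: 16 viewed against 14. I'll work from numbers only from here.

{"api": "arm_command", "payload": {
  "deltas": [
    [0, 0, 0, 0.4, 0, 0.5, -0.15],
    [0, 0, 0, 0.8, -0.05, 1, -0.15],
    [0, 0, 0, 1.1, -0.08, 1.5, -0.15],
    [0, 0, 0, 1.38, -0.08, 1.9, -0.15],
    [0, 0, 0, 1.38, -0.08, 1.9, -0.15],
    [0, 0, 0, 1.38, -0.08, 1.9, 1],
    [0, 0, 0, 1.38, -0.08, 1.9, 1],
    [0, 0, 0, 1.38, -0.08, 1.9, 1]
  ]
}}

```text
time_s: 28.35
tcp_pos: [0.4652, -0.2767, 0.0443]
ee_rot: [[-0.705, -0.0, 0.71], [-0.001, 1.0, -0.0], [-0.71, -0.001, -0.705]]
wrist_force: [0.5, 0.2, 1.4]
gripper_width: 0.457
gripper_force: 30.0
```

{"api": "arm_command", "payload": {
  "deltas": [
    [0, 0, 0, 0, 0, 0, 1],
    [0, 0, 0, 0, 0, 0, 1],
    [0, 0, 0, 0, 0, 0, 1]
  ]
}}

```text
time_s: 28.6
tcp_pos: [0.4652, -0.2767, 0.0443]
ee_rot: [[-0.704, 0.0, 0.71], [0.0, 1.0, -0.0], [-0.71, 0.0, -0.704]]
wrist_force: [-1.2, 0.9, 4.9]
gripper_width: 0.455
gripper_force: 30.0
```

```bash
python3 - <<'E' | tail -n +3
from go import *
go([.445,-.276,.16],rot(45,0,0),'x')
E
```

```text
28.6 tcp [ 0.4652 -0.2767  0.0443] rot [-1.2084e+00  1.0000e-04  2.8996e+00] w 0.455 F [-1.2  0.9  4.9] 30.0
x rv [-0.     0.004 -0.   ] cm [-6.8   0.07 -9.58] j [-44.  25. -26. -84. -30.  28.] ik [(np.float64(0.0), array([-35.7,   9.3, -25.8, -59. , -28.8,  -7.4]))]
```

{"api": "arm_command", "payload": {
  "deltas": [
    [0, 0, 0, -1.2, 0, -1.7, 1],
    [0, 0, 0, -2.5, 0, -3.5, 1],
    [0, 0, 0, -4, 0, -5.6, 1],
    [0, 0, 0, -5.4, 0, -7.6, 1],
    [0, 0, 0, -6.8, 0, -9.6, 1],
    [0, 0, 0, -6.8, 0, -9.6, 1],
    [0, 0, 0, -6.8, 0, -9.6, 1]
  ]
}}

```text
time_s: 29.18
tcp_pos: [0.4448, -0.2764, 0.1606]
ee_rot: [[-0.704, 0.0, 0.711], [-0.001, 1.0, -0.001], [-0.711, -0.001, -0.704]]
wrist_force: [-0.2, 0.4, 0.0]
gripper_width: 0.457
gripper_force: 30.0
```

{"api": "arm_command", "payload": {
  "deltas": [
    [0, 0.1, 0, -0.6, 0, -0.6, 1],
    [0, 0.2, 0, -1.2, 0, -1.2, 1],
    [0, 0.3, 0, -1.8, 0, -1.8, 1],
    [0, 0.4, 0, -2.4, 0, -2.4, 1],
    [0, 0.5, 0, -3, 0, -3, 1],
    [0, 0.6, 0, -3.6, 0, -3.6, 1],
    [0, 0.7, 0, -4.2, 0, -4.2, 1],
    [0, 0.785, 0, -4.2, 0, -4.2, 1]
  ]
}}

```text
time_s: 29.85
tcp_pos: [0.4445, -0.277, 0.2199]
ee_rot: [[-0.999, 0.0, 0.05], [0.0, 1.0, -0.0], [-0.05, -0.0, -0.999]]
wrist_force: [0.6, 0.2, -0.1]
gripper_width: 0.457
gripper_force: 30.0
```

{"api": "arm_command", "payload": {
  "deltas": [
    [0, 0.1, 0, 0, 0, 0, 1],
    [0, 0.1, 0, 0, 0, 0, 1],
    [0, 0.1, 0, 0, 0, 0, 1]
  ]
}}

```text
time_s: 30.1
tcp_pos: [0.4446, -0.2763, 0.2159]
ee_rot: [[-0.999, 0.001, -0.049], [0.0, 1.0, 0.004], [0.049, 0.004, -0.999]]
wrist_force: [0.0, 0.6, -0.7]
gripper_width: 0.459
gripper_force: 30.0
```

```bash
python3 - <<'E' | tail -n +3
from go import *
go([.5018,.228,.21],rot(0,180,1),'x')
E
```

```text
30.1 tcp [ 0.4446 -0.2763  0.2159] rot [ 0.0764 -0.0064  3.1401] w 0.459 F [ 0.   0.6 -0.7] 30.0
x rv [ 0.004 -0.049 -0.001] cm [-5.72 50.43  0.51] j [-14.  15. -15.   0. -64. -76.] ik [(np.float64(0.0), array([  41.3,   16.3,  -12.7,   -0. ,  -60.9, -131.3]))]
```

{"api": "arm_command", "payload": {
  "deltas": [
    [0, 0, 0, -0.3, 3.5, 0, 1],
    [0, 0, 0, -0.7, 7, 0, 1],
    [0, 0, 0, -1, 10.5, 0.1, 1],
    [0, 0, 0, -1.3, 14, 0.1, 1],
    [0, 0, 0, -1.6, 17.5, 0.2, 1],
    [0, 0, 0, -2, 21, 0.2, 1],
    [0, 0, 0, -2.5, 24, 0.3, 1],
    [0, 0, 0, -2.9, 25.2, 0.3, 1]
  ]
}}

```text
time_s: 30.77
tcp_pos: [0.4723, -0.0226, 0.214]
ee_rot: [[-0.999, -0.001, -0.045], [-0.001, 1.0, 0.003], [0.045, 0.003, -0.999]]
wrist_force: [-1.4, -0.1, -2.0]
gripper_width: 0.457
gripper_force: 30.0
```

{"api": "arm_command", "payload": {
  "deltas": [
    [0, 0.09, 0, -0.3, 3.5, 0, 1],
    [0, 0.18, 0, -0.7, 7, 0, 1],
    [0, 0.27, 0, -1, 10.5, 0, 1],
    [0, 0.36, 0, -1.3, 14, 0, 1],
    [0, 0.45, 0, -1.6, 17.5, 0, 1],
    [0, 0.54, 0, -2, 21, 0, 1],
    [0, 0.63, 0, -2.5, 24, 0, 1],
    [0, 0.735, 0, -2.8, 25.2, 0, 1]
  ]
}}

```text
time_s: 31.43
tcp_pos: [0.5017, 0.23, 0.2134]
ee_rot: [[-0.709, -0.001, -0.706], [-0.004, 1.0, 0.003], [0.706, 0.005, -0.709]]
wrist_force: [-0.5, -0.2, -0.5]
gripper_width: 0.456
gripper_force: 30.0
```

{"api": "arm_command", "payload": {
  "deltas": [
    [0, 0, 0, 0, 0, 0, 1],
    [0, 0, 0, 0, 0, 0, 1]
  ]
}}

```text
time_s: 31.6
tcp_pos: [0.5019, 0.2266, 0.2104]
ee_rot: [[-0.708, 0.002, -0.706], [0.002, 1.0, 0.002], [0.706, -0.0, -0.708]]
wrist_force: [-0.2, -1.2, 0.1]
gripper_width: 0.457
gripper_force: 30.0
```

```bash
python3 - <<'E' | tail -n +3
from go import *
go([.5018,.228,.064],rot(45,180,1),'x')
E
```

```text
31.6 tcp [0.5019 0.2266 0.2104] rot [ 1.200e+00 -1.300e-03  2.901e+00] w 0.457 F [-0.2 -1.2  0.1] 30.0
x rv [ 0.002  0.001 -0.002] cm [-10.33   0.14  10.37] j [  29.   38.   19.  -22. -111. -120.] ik [(np.float64(0.0), array([  29.6,   46.3,   12.3,  -20.6,  -96.6, -114.3]))]
```

{"api": "arm_command", "payload": {
  "deltas": [
    [0, 0, 0, -1.5, 0.14, 1.5, 1],
    [0, 0, 0, -3, 0.14, 3, 1],
    [0, 0, 0, -4.5, 0.14, 4.5, 1],
    [0, 0, 0, -6, 0.14, 6, 1],
    [0, 0, 0, -7.5, 0.14, 7.5, 1],
    [0, 0, 0, -9, 0.14, 9, 1],
    [0, 0, 0, -10, 0.14, 10, 1],
    [0, 0, 0, -10.3, 0.14, 10.3, 1]
  ]
}}

```text
time_s: 32.27
tcp_pos: [0.5013, 0.2273, 0.0671]
ee_rot: [[-0.709, 0.002, -0.705], [0.001, 1.0, 0.002], [0.705, 0.0, -0.709]]
wrist_force: [-0.1, -0.1, -0.5]
gripper_width: 0.457
gripper_force: 30.0
```

{"api": "arm_command", "payload": {
  "deltas": [
    [0, 0, 0, -0.15, 0, 0.15, 1],
    [0, 0, 0, -0.3, 0, 0.3, 1],
    [0, 0, 0, -0.45, 0, 0.45, 1],
    [0, 0, 0, -0.5, 0, 0.5, 1]
  ]
}}

```text
time_s: 32.6
tcp_pos: [0.5029, 0.2289, 0.0619]
ee_rot: [[-0.712, 0.001, -0.702], [-0.001, 1.0, 0.002], [0.702, 0.002, -0.712]]
wrist_force: [-0.9, 0.2, -0.5]
gripper_width: 0.457
gripper_force: 30.0
```

{"api": "arm_command", "payload": {
  "deltas": [
    [0, 0, 0, -0.07, 0, 0.07, 1],
    [0, 0, 0, -0.14, 0, 0.14, 1],
    [0, 0, 0, -0.2, 0, 0.2, 1],
    [0, 0, 0, -0.25, 0, 0.25, 1],
    [0, 0, 0, -0.25, 0, 0.25, 1]
  ]
}}

```text
time_s: 33.02
tcp_pos: [0.5029, 0.229, 0.0598]
ee_rot: [[-0.711, -0.001, -0.703], [-0.002, 1.0, 0.001], [0.703, 0.002, -0.711]]
wrist_force: [0.9, 1.1, 7.9]
gripper_width: 0.456
gripper_force: 30.0
```

{"api": "arm_command", "payload": {
  "deltas": [
    [0, 0, 0, -0.08, 0, 0.08, 1],
    [0, 0, 0, -0.08, 0, 0.08, 1],
    [0, 0, 0, -0.08, 0, 0.08, -0.15],
    [0, 0, 0, -0.08, 0, 0.08, -0.15],
    [0, 0, 0, -0.08, 0, 0.08, -0.15],
    [0, 0, 0, -0.08, 0, -1.5, -0.15],
    [0, 0, 0, 0, 0, -5, -0.15],
    [0, 0, 0, 0, 0, -9, -0.15]
  ]
}}

```text
time_s: 33.68
tcp_pos: [0.5646, 0.2285, 0.1209]
ee_rot: [[-0.707, -0.0, -0.707], [0.001, 1.0, -0.001], [0.707, -0.001, -0.707]]
wrist_force: [2.0, 0.9, -0.9]
gripper_width: 0.576
gripper_force: 0.0
```

{"api": "arm_command", "payload": {
  "deltas": [
    [0, -0.1, 0, 0, 0, -2, -0.15],
    [0, -0.2, 0, 0, -3, -4, -0.15],
    [0, -0.3, 0, 0, -6, -6, -0.15],
    [0, -0.4, 0, 0, -10, -7, -0.15],
    [0, -0.5, 0, 0, -14, -7, -0.15],
    [0, -0.6, 0, 0, -18, -7, -0.15],
    [0, -0.7, 0, 0, -22, -7, -0.15],
    [0, -0.78, 0, 0, -25, -7, -0.15]
  ]
}}

```text
time_s: 34.35
tcp_pos: [0.6137, -0.0242, 0.1714]
ee_rot: [[-1.0, 0.001, 0.004], [0.001, 1.0, 0.001], [-0.004, 0.001, -1.0]]
wrist_force: [0.7, -0.7, 0.2]
gripper_width: 0.572
gripper_force: 0.0
```

```bash
python3 - <<'E' | tail -n +3
from go import *
go([.44,-.345,.24],rot(0,180,1),'x')
t=snap('top','t4'); a=load('t3')
# dark tin pixels in drawer region
g=cv2.cvtColor(t['pixels'],cv2.COLOR_BGR2GRAY)[245:315,390:500]; g0=cv2.cvtColor(a['pixels'],cv2.COLOR_BGR2GRAY)[245:315,390:500]
for k in(g0,g):
    n,l,s,ce=cv2.connectedComponentsWithStats((k<75).astype(np.uint8)); print([(x.tolist()) for x in s[1:] if x[4]>60])
E
```

```text
34.35 tcp [ 0.6137 -0.0242  0.1714] rot [-6.4000e-03 -1.0000e-03  3.1401e+00] w 0.572 F [ 0.7 -0.7  0.2] 0.0
x rv [ 0.001  0.004 -0.001] cm [ 17.3  -32.1   -6.95] j [  13.   24.   -7.    0.  -59. -103.] ik [(np.float64(0.0), array([-21.5,  15.7,  -9. ,   0. , -65.3, -68.5]))]
[[0, 0, 110, 66, 621], [71, 10, 21, 30, 588], [46, 15, 19, 29, 512], [45, 66, 44, 4, 138]]
[[0, 0, 110, 66, 638], [72, 10, 20, 30, 558], [46, 66, 45, 4, 141]]
```

```bash
python3 - <<'E' | tail -n +3
from go import *
c=load('w8')
for z in(.04,.055,.07): print(z,[wunproj(c,(130+u/2.1-.26,20+v/2.1-.26),z).round(3)[:2].tolist() for u,v in((157,185),(157,290),(125,235))])
M=rot(45,0,0); print('cam',np.array([.475,-.34,.043])+M@[.084,0,-.142])
print(ik(np.array([.475,-.34,.042]),M,[[-44,25,-26,-84,-30,28]]),ik(np.array([.455,-.34,.16]),M,[[-44,25,-26,-84,-30,28]]))
E
```

```text
0.04 [[0.334, -0.392], [0.382, -0.394], [0.356, -0.408]]
0.055 [[0.335, -0.387], [0.381, -0.389], [0.356, -0.403]]
0.07 [[0.336, -0.383], [0.38, -0.384], [0.356, -0.397]]
cam [ 0.31519387 -0.34        0.08401219]
[(np.float64(0.0), array([-46.4,  27.7, -19.6, -76.7, -31.8,  21. ]))] [(np.float64(0.0), array([-41.7,  14. , -19.4, -57.6, -33.9,  -5.2]))]
```

{"api": "arm_command", "payload": {
  "deltas": [
    [0, 0, 0, 8, -16, -3.5, -0.15],
    [0, 0, 0, 8, -16, -3.5, -0.15],
    [0, 0, 0, 8, -16, -3.5, -0.15],
    [0, 0, 0, 8, -16, -3.5, -0.15],
    [0, 0, 0, 8, -16, -3.5, -0.15],
    [0, 0, 0, 8, -16, -3.5, -0.15]
  ]
}}

```text
time_s: 34.9
tcp_pos: [0.5331, -0.1842, 0.2066]
ee_rot: [[-1.0, 0.005, 0.0], [0.005, 1.0, 0.001], [-0.0, 0.001, -1.0]]
wrist_force: [0.6, 0.5, 0.5]
gripper_width: 0.577
gripper_force: 0.0
```

{"api": "arm_command", "payload": {
  "deltas": [
    [0, 0, 0, 8, -15.7, -3.5, -0.15],
    [0, 0, 0, 8, -15.7, -3.5, -0.15],
    [0, 0, 0, 8, -15.7, -3.5, -0.15],
    [0, 0, 0, 8, -15.7, -3.5, -0.15],
    [0, 0, 0, 8, -15.7, -3.5, -0.15],
    [0, 0, 0, 8, -15.7, -3.5, -0.15],
    [0, 0, 0, 8, -15.7, -3.5, -0.15]
  ]
}}

```text
time_s: 35.48
tcp_pos: [0.4547, -0.3382, 0.2399]
ee_rot: [[-1.0, 0.002, -0.001], [0.002, 1.0, 0.002], [0.001, 0.002, -1.0]]
wrist_force: [-0.1, 0.5, -0.5]
gripper_width: 0.576
gripper_force: 0.0
```

{"api": "arm_command", "payload": {
  "deltas": [
    [0, -0.09, 0, 0, 0, 1, -0.15],
    [0, -0.18, 0, 0, 0, 2, -0.15],
    [0, -0.27, 0, 0, -0.1, 3, -0.15],
    [0, -0.36, 0, 0, -0.2, 4, -0.15],
    [0, -0.45, 0, 0, -0.2, 6, -0.15],
    [0, -0.54, 0, -0.3, -0.2, 8, -0.15],
    [0, -0.63, 0, -0.6, -0.2, 10, -0.15],
    [0, -0.698, 0, -0.9, -0.2, 11, -0.15]
  ]
}}

```text
time_s: 36.15
tcp_pos: [0.4621, -0.3365, 0.1322]
ee_rot: [[-0.784, -0.005, 0.621], [0.001, 1.0, 0.008], [-0.621, 0.007, -0.784]]
wrist_force: [-0.5, 0.1, -1.2]
gripper_width: 0.577
gripper_force: 0.0
```

{"api": "arm_command", "payload": {
  "deltas": [
    [0, 0, 0, 0, 0, 0, -0.15],
    [0, 0, 0, 0, 0, 0, -0.15]
  ]
}}

```text
time_s: 36.32
tcp_pos: [0.4613, -0.3393, 0.1332]
ee_rot: [[-0.787, -0.002, 0.617], [0.003, 1.0, 0.006], [-0.617, 0.007, -0.787]]
wrist_force: [0.8, -0.8, 0.1]
gripper_width: 0.574
gripper_force: 0.0
```

```bash
python3 - <<'E' | tail -n +3
from go import *
go([.472,-.340,.068],rot(40,0,0),'x')
c=snap('wrist','w10'); g=cv2.cvtColor(c['pixels'],cv2.COLOR_BGR2GRAY)
# expected top-near corners of tin C, and horizontal profile of its closed-end face
A=[wproj(c,[.451,y,.03]) for y in(-.36,-.32)]; print(A)
v=int(A[0][1]); u0=int(A[0][0])-40; print(v,u0,g[v,u0:u0+180:3].tolist())
E
```

```text
36.32 tcp [ 0.4613 -0.3393  0.1332] rot [-1.0258 -0.0107  2.9687] w 0.574 F [ 0.8 -0.8  0.1] 0.0
x rv [ 0.006 -0.033 -0.003] cm [ 3.18 -0.11  5.79] j [-36.  16. -20. -47. -30. -17.] ik [(np.float64(0.0), array([-39.8,  23.6, -19.4, -61.4, -28. ,   0.9]))]
[array([278.45814068, 149.81738577]), array([347.07588636, 149.59992878])]
149 238 [153, 148, 150, 152, 152, 139, 148, 148, 147, 148, 147, 148, 148, 100, 103, 102, 104, 103, 101, 103, 103, 104, 103, 105, 105, 105, 105, 106, 107, 107, 108, 109, 110, 109, 112, 127, 213, 214, 210, 209, 211, 211, 214, 215, 212, 212, 212, 212, 213, 214, 213, 213, 214, 214, 214, 214, 214, 214, 214, 213]
```

{"api": "arm_command", "payload": {
  "deltas": [
    [0, -0.02, 0, 0.5, 0, 0.9, -0.15],
    [0, -0.03, 0, 1, -0.1, 1.8, -0.15],
    [0.006, -0.033, 0, 1.5, -0.2, 2.8, -0.15],
    [0.006, -0.033, 0, 2, -0.2, 3.7, -0.15],
    [0.006, -0.033, 0, 2.6, -0.2, 4.8, -0.15],
    [0.006, -0.033, 0, 3.18, -0.2, 5.8, -0.15],
    [0.006, -0.033, 0, 3.18, -0.2, 5.8, -0.15]
  ]
}}

```text
time_s: 36.95
tcp_pos: [0.4729, -0.34, 0.0677]
ee_rot: [[-0.765, -0.001, 0.643], [0.001, 1.0, 0.002], [-0.643, 0.002, -0.765]]
wrist_force: [-0.9, -0.4, 1.0]
gripper_width: 0.577
gripper_force: 0.0
```

```bash
python3 - <<'E' | tail -n +3
from go import *
go([.475,-.341,.042],rot(40,0,0),'x')
E
```

```text
36.95 tcp [ 0.4729 -0.34    0.0677] rot [-1.0758 -0.0032  2.9516] w 0.577 F [-0.9 -0.4  1. ] 0.0
x rv [ 0.002  0.001 -0.001] cm [ 1.5 -0.1  2.1] j [-40.  24. -19. -62. -28.   1.] ik [(np.float64(0.0), array([-41.1,  26.6, -19. , -65.8, -27.6,   6.9]))]
```

{"api": "arm_command", "payload": {
  "deltas": [
    [0, 0, 0, 0.4, 0, 0.6, -0.15],
    [0, 0, 0, 0.8, -0.05, 1.1, -0.15],
    [0, 0, 0, 1.2, -0.1, 1.6, -0.15],
    [0, 0, 0, 1.5, -0.1, 2.1, -0.15],
    [0, 0, 0, 1.5, -0.1, 2.1, -0.15],
    [0, 0, 0, 1.5, -0.1, 2.1, 1],
    [0, 0, 0, 1.5, -0.1, 2.1, 1],
    [0, 0, 0, 1.5, -0.1, 2.1, 1]
  ]
}}

```text
time_s: 37.62
tcp_pos: [0.475, -0.3423, 0.0439]
ee_rot: [[-0.763, 0.001, 0.646], [0.001, 1.0, -0.001], [-0.646, -0.001, -0.763]]
wrist_force: [0.4, -1.1, 0.6]
gripper_width: 0.455
gripper_force: 30.0
```

{"api": "arm_command", "payload": {
  "deltas": [
    [0, 0, 0, 0, 0, 0, 1],
    [0, 0, 0, 0, 0, 0, 1],
    [0, 0, 0, 0, 0, 0, 1]
  ]
}}

```text
time_s: 37.87
tcp_pos: [0.475, -0.3423, 0.0439]
ee_rot: [[-0.763, 0.002, 0.646], [0.001, 1.0, -0.001], [-0.646, -0.0, -0.763]]
wrist_force: [-0.5, 0.2, 2.4]
gripper_width: 0.461
gripper_force: 30.0
```

```bash
python3 - <<'E' | tail -n +3
from go import *
go([.455,-.341,.16],rot(40,0,0),'x')
E
```

```text
37.87 tcp [ 0.475  -0.3423  0.0439] rot [-1.0811e+00  1.0000e-03  2.9480e+00] w 0.461 F [-0.5  0.2  2.4] 30.0
x rv [-0.001  0.005 -0.001] cm [ -5.98   0.13 -10.15] j [-41.  26. -19. -66. -28.   7.] ik [(np.float64(0.0), array([-37.1,  13.6, -19.6, -47.1, -31.9, -17.5]))]
```

{"api": "arm_command", "payload": {
  "deltas": [
    [0, 0, 0, -1, 0, -1.7, 1],
    [0, 0, 0, -2.1, 0, -3.6, 1],
    [0, 0, 0, -3.3, 0, -5.6, 1],
    [0, 0, 0, -4.5, 0, -7.6, 1],
    [0, 0, 0, -5.6, 0.1, -9.6, 1],
    [0, 0, 0, -6, 0.1, -10.2, 1],
    [0, 0, 0, -6, 0.1, -10.2, 1]
  ]
}}

```text
time_s: 38.45
tcp_pos: [0.4549, -0.3412, 0.1618]
ee_rot: [[-0.762, 0.001, 0.648], [-0.001, 1.0, -0.002], [-0.648, -0.002, -0.762]]
wrist_force: [0.5, -0.3, -0.9]
gripper_width: 0.455
gripper_force: 30.0
```

{"api": "arm_command", "payload": {
  "deltas": [
    [0, 0.09, 0, -0.5, 0, -0.6, 1],
    [0, 0.18, 0, -1, 0, -1.2, 1],
    [0, 0.27, 0, -1.5, 0, -1.8, 1],
    [0, 0.36, 0, -2, 0, -2.4, 1],
    [0, 0.45, 0, -2.5, 0, -3, 1],
    [0, 0.54, 0, -3, 0, -3.5, 1],
    [0, 0.63, 0, -3.2, 0, -3.8, 1],
    [0, 0.7, 0, -3.2, 0, -3.8, 1]
  ]
}}

```text
time_s: 39.12
tcp_pos: [0.455, -0.3409, 0.2084]
ee_rot: [[-1.0, 0.001, -0.003], [0.001, 1.0, 0.002], [0.003, 0.002, -1.0]]
wrist_force: [1.1, 0.0, -1.3]
gripper_width: 0.458
gripper_force: 30.0
```

{"api": "arm_command", "payload": {
  "deltas": [
    [0, 0, 0, 0, 0, 0, 1],
    [0, 0, 0, 0, 0, 0, 1]
  ]
}}

```text
time_s: 39.28
tcp_pos: [0.4545, -0.3404, 0.2067]
ee_rot: [[-1.0, 0.001, -0.001], [0.001, 1.0, 0.004], [0.001, 0.004, -1.0]]
wrist_force: [0.1, -0.3, -0.4]
gripper_width: 0.459
gripper_force: 30.0
```

```bash
python3 - <<'E' | tail -n +3
from go import *
go([.502,.1378,.21],rot(0,180,1),'x')
E
```

```text
39.28 tcp [ 0.4545 -0.3404  0.2067] rot [ 1.0000e-03 -5.7000e-03  3.1402e+00] w 0.459 F [ 0.1 -0.3 -0.4] 30.0
x rv [ 0.004 -0.001 -0.001] cm [-4.69 47.83 -0.16] j [-21.  18. -11.  -0. -61. -69.] ik [(np.float64(0.0), array([  33.2,   13.4,  -16.9,   -0. ,  -59.7, -123.2]))]
```

{"api": "arm_command", "payload": {
  "deltas": [
    [0, 0, 0, -0.3, 3.5, 0, 1],
    [0, 0, 0, -0.7, 7, 0, 1],
    [0, 0, 0, -1, 10.5, 0, 1],
    [0, 0, 0, -1.3, 14, 0, 1],
    [0, 0, 0, -1.6, 17.5, 0, 1],
    [0, 0, 0, -2, 20.5, 0, 1],
    [0, 0, 0, -2.3, 23, 0, 1],
    [0, 0, 0, -2.3, 24, 0, 1]
  ]
}}

```text
time_s: 39.95
tcp_pos: [0.4771, -0.099, 0.2089]
ee_rot: [[-1.0, 0.0, 0.002], [0.0, 1.0, 0.002], [-0.002, 0.002, -1.0]]
wrist_force: [0.3, -0.4, -0.9]
gripper_width: 0.459
gripper_force: 30.0
```

{"api": "arm_command", "payload": {
  "deltas": [
    [0, 0.11, 0, -0.3, 3.5, 0, 1],
    [0, 0.22, 0, -0.7, 7, 0, 1],
    [0, 0.33, 0, -1, 10.5, 0, 1],
    [0, 0.44, 0, -1.3, 14, 0, 1],
    [0, 0.55, 0, -1.6, 17.5, 0, 1],
    [0, 0.66, 0, -2, 20.5, 0, 1],
    [0, 0.77, 0, -2.3, 23, 0, 1],
    [0, 0.873, 0, -2.4, 23.9, 0, 1]
  ]
}}

```text
time_s: 40.62
tcp_pos: [0.5028, 0.1404, 0.2085]
ee_rot: [[-0.641, 0.001, -0.768], [-0.002, 1.0, 0.003], [0.768, 0.004, -0.641]]
wrist_force: [-0.4, -0.3, -1.0]
gripper_width: 0.457
gripper_force: 30.0
```

{"api": "arm_command", "payload": {
  "deltas": [
    [0, 0, 0, 0, 0, 0, 1],
    [0, 0, 0, 0, 0, 0, 1]
  ]
}}

```text
time_s: 40.78
tcp_pos: [0.5025, 0.1373, 0.2069]
ee_rot: [[-0.642, 0.003, -0.767], [0.002, 1.0, 0.002], [0.767, 0.0, -0.642]]
wrist_force: [-0.0, -0.1, -0.5]
gripper_width: 0.457
gripper_force: 30.0
```

```bash
python3 - <<'E' | tail -n +3
from go import *
go([.502,.1378,.066],rot(50,180,1),'x')
E
```

```text
40.78 tcp [0.5025 0.1373 0.2069] rot [ 1.3287e+00 -2.2000e-03  2.8436e+00] w 0.457 F [-0.  -0.1 -0.5] 30.0
x rv [ 0.002 -0.002 -0.002] cm [-10.78   0.05   9.08] j [  23.   38.   16.  -19. -114. -113.] ik [(np.float64(0.0), array([  22.8,   47. ,    9.8,  -17.5, -100. , -108.2]))]
```

{"api": "arm_command", "payload": {
  "deltas": [
    [0, 0, 0, -1.6, 0.05, 1.35, 1],
    [0, 0, 0, -3.2, 0.05, 2.7, 1],
    [0, 0, 0, -4.8, 0.05, 4.05, 1],
    [0, 0, 0, -6.4, 0.05, 5.4, 1],
    [0, 0, 0, -8, 0.05, 6.75, 1],
    [0, 0, 0, -9.6, 0.05, 8.1, 1],
    [0, 0, 0, -10.5, 0.05, 8.85, 1],
    [0, 0, 0, -10.8, 0.05, 9.1, 1]
  ]
}}

```text
time_s: 41.45
tcp_pos: [0.5014, 0.1371, 0.068]
ee_rot: [[-0.643, 0.003, -0.766], [0.002, 1.0, 0.003], [0.766, 0.0, -0.643]]
wrist_force: [0.1, 0.5, -0.8]
gripper_width: 0.456
gripper_force: 30.0
```

{"api": "arm_command", "payload": {
  "deltas": [
    [0, 0, 0, -0.15, 0, 0.13, 1],
    [0, 0, 0, -0.3, 0, 0.25, 1],
    [0, 0, 0, -0.4, 0, 0.33, 1],
    [0, 0, 0, -0.4, 0, 0.33, 1]
  ]
}}

```text
time_s: 41.78
tcp_pos: [0.5028, 0.1384, 0.0641]
ee_rot: [[-0.645, 0.002, -0.764], [0.0, 1.0, 0.002], [0.764, 0.001, -0.645]]
wrist_force: [0.1, -0.3, -0.7]
gripper_width: 0.46
gripper_force: 30.0
```

{"api": "arm_command", "payload": {
  "deltas": [
    [0, 0, 0, -0.07, 0, 0.06, 1],
    [0, 0, 0, -0.14, 0, 0.12, 1],
    [0, 0, 0, -0.2, 0, 0.17, 1],
    [0, 0, 0, -0.26, 0, 0.22, 1],
    [0, 0, 0, -0.26, 0, 0.22, 1]
  ]
}}

```text
time_s: 42.2
tcp_pos: [0.5024, 0.1384, 0.0602]
ee_rot: [[-0.644, 0.001, -0.765], [0.001, 1.0, 0.001], [0.765, 0.001, -0.644]]
wrist_force: [0.5, 0.2, 1.0]
gripper_width: 0.457
gripper_force: 30.0
```

{"api": "arm_command", "payload": {
  "deltas": [
    [0, 0, 0, -0.08, 0, 0.07, 1],
    [0, 0, 0, -0.15, 0, 0.13, 1],
    [0, 0, 0, -0.2, 0, 0.17, 1],
    [0, 0, 0, -0.2, 0, 0.17, 1]
  ]
}}

```text
time_s: 42.53
tcp_pos: [0.5025, 0.1383, 0.06]
ee_rot: [[-0.643, -0.0, -0.766], [-0.001, 1.0, 0.0], [0.766, 0.001, -0.643]]
wrist_force: [0.6, 2.0, 9.9]
gripper_width: 0.46
gripper_force: 30.0
```

{"api": "arm_command", "payload": {
  "deltas": [
    [0, 0, 0, 0, 0, 0, -0.15],
    [0, 0, 0, 0, 0, 0, -0.15],
    [0, 0, 0, 0, 0, 0, -0.15],
    [0, 0, 0, 0, 0, 0, -0.15],
    [0, 0, 0, 0, 0, -1.5, -0.15],
    [0, 0, 0, 0, 0, -4, -0.15],
    [0, 0, 0, 0, 0, -8, -0.15],
    [0, 0, 0, 0, 0, -10, -0.15]
  ]
}}

```text
time_s: 43.2
tcp_pos: [0.5814, 0.1377, 0.1236]
ee_rot: [[-0.647, 0.002, -0.763], [0.001, 1.0, 0.001], [0.763, -0.0, -0.647]]
wrist_force: [0.3, -0.0, 0.9]
gripper_width: 0.575
gripper_force: 0.0
```

{"api": "arm_command", "payload": {
  "deltas": [
    [0, -0.11, 0, 1, 0, -3, -0.15],
    [0, -0.22, 0, 2, 0, -6, -0.15],
    [0, -0.33, 0, 3, -3, -7, -0.15],
    [0, -0.44, 0, 4, -7, -7, 0.5],
    [0, -0.55, 0, 5, -11, -7, 0.5],
    [0, -0.66, 0, 6, -15, -7, 1],
    [0, -0.77, 0, 6, -19, -7, 1],
    [0, -0.873, 0, 6, -22, -7, 1]
  ]
}}

```text
time_s: 43.87
tcp_pos: [0.5928, -0.0845, 0.2142]
ee_rot: [[-1.0, 0.002, 0.009], [0.002, 1.0, -0.0], [-0.009, -0.0, -1.0]]
wrist_force: [-0.2, -0.1, 0.1]
gripper_width: 0.28
gripper_force: 0.0
```

```bash
python3 - <<'E' | tail -n +3
from go import *
go([.345,-.2775,.15],rot(0,180,1),'x')
t=snap('top','t5'); I=t['pixels']
# rack: tins' lit closed ends at z=.082
for p in([.486,.1378,.082],[.4855,.228,.082],[.4845,.3176,.082]):
    u,v=proj(t,p)[0]; c=I[int(v)-14:int(v)+15,int(u)-14:int(u)+15]; m=((c.max(2).astype(int)-c.min(2))<18).astype(np.uint8)  # grey
    n,l,s,ce=cv2.connectedComponentsWithStats(m); k=1+np.argmax(s[1:,4]); print(np.round([u,v],1),s[k],unproj(t,(int(u)-14+ce[k][0],int(v)-14+ce[k][1]),.082).round(3))
E
```

```text
43.87 tcp [ 0.5928 -0.0845  0.2142] rot [-1.4700e-02  6.0000e-04  3.1393e+00] w 0.28 F [-0.2 -0.1  0.1] 0.0
x rv [-0.     0.009 -0.002] cm [ 24.79 -19.35   6.2 ] j [  7.  20.  -6.   0. -63. -98.] ik [(np.float64(0.0), array([-17.7,   9.9, -31.8,   0. , -48.3, -72.3]))]
[273.8 269.5] [  6   0  23  29 591] [0.488 0.132 0.082]
[235.9 269.7] [  5   6  23  19 381] [0.486 0.226 0.082]
[198.2 270.1] [  5   5  24  19 403] [0.484 0.311 0.082]
```

{"api": "arm_command", "payload": {
  "deltas": [
    [0, 0.009, 0, 12.4, -9.7, 0, 1],
    [0, 0.009, 0, 12.4, -9.7, 0, 1],
    [0, 0.009, 0, 12.4, -9.7, 0, 1],
    [0, 0.009, 0, 12.4, -9.7, 0, 1],
    [0, 0.009, 0, 12.4, -9.7, 0, 1]
  ]
}}

```text
time_s: 44.33
tcp_pos: [0.464, -0.1808, 0.2122]
ee_rot: [[-1.0, 0.006, -0.01], [0.006, 1.0, 0.001], [0.01, 0.001, -1.0]]
wrist_force: [-0.3, 0.6, 0.3]
gripper_width: 0.007
gripper_force: 0.0
```

{"api": "arm_command", "payload": {
  "deltas": [
    [0, 0, 0, 12.4, -9.7, 0, 1],
    [0, 0, 0, 12.4, -9.7, 0, 1],
    [0, 0, 0, 12.4, -9.7, 0, 1],
    [0, 0, 0, 12.4, -9.7, 0, 1],
    [0, 0, 0, 12.4, -9.7, 4, 1],
    [0, 0, 0, 12.4, -9.7, 8, 1],
    [0, 0, 0, 12.4, -9.7, 12, 1],
    [0, 0, 0, 12.4, -9.7, 14, 1]
  ]
}}

```text
time_s: 45.0
tcp_pos: [0.3413, -0.2745, 0.0697]
ee_rot: [[-1.0, 0.004, -0.013], [0.004, 1.0, 0.003], [0.013, 0.003, -1.0]]
wrist_force: [-0.6, 0.0, -0.4]
gripper_width: 0.004
gripper_force: 0.0
```

```bash
python3 - <<'E' | tail -n +3
from go import *
go([.345,-.2775,.029],rot(0,180,1),'x')
E
```

```text
45.0 tcp [ 0.3413 -0.2745  0.0697] rot [ 0.0198 -0.0048  3.1378] w 0.004 F [-0.6  0.  -0.4] 0.0
x rv [ 0.003 -0.013 -0.004] cm [-0.42 -0.31  4.06] j [-17.  17. -37.   0. -36. -73.] ik [(np.float64(0.0), array([-17.7,  21.7, -39.5,   0. , -28.7, -72.3]))]
```

{"api": "arm_command", "payload": {
  "deltas": [
    [0, -0.013, -0.004, -0.4, -0.3, 2, 1],
    [0, -0.013, -0.004, -0.4, -0.3, 4.05, 1],
    [0, -0.013, -0.004, -0.4, -0.3, 4.05, 1],
    [0, -0.013, -0.004, -1.2, -0.3, 4.05, 1],
    [0, -0.013, -0.004, -2.2, -0.3, 4.05, 1],
    [0, -0.013, -0.004, -3.2, -0.3, 4.05, 1],
    [0, -0.013, -0.004, -4.2, -0.3, 4.05, 1],
    [0, -0.013, -0.004, -5.2, -0.3, 4.05, 1]
  ]
}}

```text
time_s: 45.67
tcp_pos: [0.3948, -0.2783, 0.0332]
ee_rot: [[-1.0, -0.002, 0.002], [-0.002, 1.0, 0.001], [-0.002, 0.001, -1.0]]
wrist_force: [-5.5, -2.7, 4.8]
gripper_width: 0.008
gripper_force: 3.1
```

{"api": "arm_command", "payload": {
  "deltas": [
    [0, 0, 0, -1.3, 0, 0, 1],
    [0, 0, 0, -2.6, 0, 0, 1],
    [0, 0, 0, -3.9, 0, 0, 1],
    [0, 0, 0, -5.2, 0, 0, 1],
    [0, 0, 0, -6.5, 0, 0, 1],
    [0, 0, 0, -7.8, 0, 0, 1],
    [0, 0, 0, -8.5, 0, 0, 1],
    [0, 0, 0, -8.5, 0, 0, 1]
  ]
}}

```text
time_s: 46.33
tcp_pos: [0.4814, -0.2786, 0.0332]
ee_rot: [[-1.0, -0.002, 0.005], [-0.002, 1.0, 0.0], [-0.005, 0.0, -1.0]]
wrist_force: [-4.1, -2.6, -0.1]
gripper_width: 0.008
gripper_force: 1.5
```

```bash
python3 - <<'E' | tail -n +3
from go import *
go([.509,-.2775,.029],rot(0,180,1),'x')
E
```

```text
46.33 tcp [ 0.4814 -0.2786  0.0332] rot [ 7.4000e-03  3.0000e-04 -3.1393e+00] w 0.008 F [-4.1 -2.6 -0.1] 1.5
x rv [0.    0.005 0.002] cm [-2.76  0.1   0.44] j [-13.  29. -23.  -0. -37. -76.] ik [(np.float64(0.0), array([-12.6,  31.2, -19.9,   0. , -39. , -77.4]))]
```

{"api": "arm_command", "payload": {
  "deltas": [
    [0, 0, 0, -0.5, 0, 0, 1],
    [0, 0, 0, -1, 0, 0, 1],
    [0, 0, 0, -1.4, 0, 0, 1],
    [0, 0, 0, -1.7, 0, 0, 1],
    [0, 0, 0, -1.9, 0, 0, 1]
  ]
}}

```text
time_s: 46.75
tcp_pos: [0.4958, -0.2784, 0.0331]
ee_rot: [[-1.0, -0.001, -0.003], [-0.001, 1.0, 0.002], [0.003, 0.002, -1.0]]
wrist_force: [-10.1, -5.4, 4.6]
gripper_width: 0.006
gripper_force: 5.0
```

{"api": "arm_command", "payload": {
  "deltas": [
    [0, 0, 0, -0.1, 0, 0, 1],
    [0, 0, 0, -0.2, 0, 0, 1],
    [0, 0, 0, -0.3, 0, 0, 1],
    [0, 0, 0, -0.3, 0, 0, 1]
  ]
}}

```text
time_s: 47.08
tcp_pos: [0.5011, -0.2785, 0.0332]
ee_rot: [[-1.0, -0.001, 0.002], [-0.001, 1.0, 0.001], [-0.002, 0.001, -1.0]]
wrist_force: [-3.8, -3.3, 0.6]
gripper_width: 0.004
gripper_force: 2.2
```

{"api": "arm_command", "payload": {
  "deltas": [
    [0, 0, 0, -0.1, 0, 0, 1],
    [0, 0, 0, -0.2, 0, 0, 1],
    [0, 0, 0, -0.3, 0, 0, 1],
    [0, 0, 0, -0.3, 0, 0, 1]
  ]
}}

```text
time_s: 47.42
tcp_pos: [0.5054, -0.2783, 0.0332]
ee_rot: [[-1.0, -0.002, 0.005], [-0.002, 1.0, 0.0], [-0.005, 0.0, -1.0]]
wrist_force: [-3.2, -2.2, -0.0]
gripper_width: 0.003
gripper_force: 1.8
```

{"api": "arm_command", "payload": {
  "deltas": [
    [0, 0, 0, -0.08, 0, 0, 1],
    [0, 0, 0, -0.16, 0, 0, 1],
    [0, 0, 0, -0.24, 0, 0, 1],
    [0, 0, 0, -0.24, 0, 0, 1]
  ]
}}

```text
time_s: 47.75
tcp_pos: [0.5081, -0.2783, 0.0332]
ee_rot: [[-1.0, -0.002, 0.006], [-0.002, 1.0, 0.0], [-0.006, 0.0, -1.0]]
wrist_force: [-3.4, -1.8, -0.2]
gripper_width: 0.008
gripper_force: 1.8
```

{"api": "arm_command", "payload": {
  "deltas": [
    [0, 0, 0, -0.08, 0, 0, 1],
    [0, 0, 0, -0.16, 0, 0, 1],
    [0, 0, 0, -0.24, 0, 0, 1],
    [0, 0, 0, -0.24, 0, 0, 1]
  ]
}}

```text
time_s: 48.08
tcp_pos: [0.5084, -0.2782, 0.0332]
ee_rot: [[-1.0, -0.002, 0.001], [-0.002, 1.0, 0.001], [-0.001, 0.001, -1.0]]
wrist_force: [-8.0, -4.2, 3.2]
gripper_width: 0.004
gripper_force: 3.8
```

Force is rising, so I'll keep taking small steps.

{"api": "arm_command", "payload": {
  "deltas": [
    [0, 0, 0, -0.05, 0, 0, 1],
    [0, 0, 0, -0.1, 0, 0, 1],
    [0, 0, 0, -0.15, 0, 0, 1],
    [0, 0, 0, -0.15, 0, 0, 1]
  ]
}}

```text
time_s: 48.42
tcp_pos: [0.5085, -0.2782, 0.0332]
ee_rot: [[-1.0, -0.001, -0.002], [-0.001, 1.0, 0.002], [0.002, 0.002, -1.0]]
wrist_force: [-10.8, -4.4, 5.4]
gripper_width: 0.01
gripper_force: 5.0
```

{"api": "arm_command", "payload": {
  "deltas": [
    [0, 0, 0, -0.05, 0, 0, 1],
    [0, 0, 0, -0.1, 0, 0, 1],
    [0, 0, 0, -0.15, 0, 0, 1],
    [0, 0, 0, -0.15, 0, 0, 1]
  ]
}}

```text
time_s: 48.75
tcp_pos: [0.5086, -0.2782, 0.0331]
ee_rot: [[-1.0, -0.001, -0.005], [-0.001, 1.0, 0.002], [0.005, 0.002, -1.0]]
wrist_force: [-13.7, -3.5, 8.6]
gripper_width: 0.005
gripper_force: 6.3
```

{"api": "arm_command", "payload": {
  "deltas": [
    [0, 0, 0, -0.05, 0, 0, 1],
    [0, 0, 0, -0.1, 0, 0, 1],
    [0, 0, 0, -0.15, 0, 0, 1],
    [0, 0, 0, -0.15, 0, 0, 1]
  ]
}}

```text
time_s: 49.08
tcp_pos: [0.5087, -0.2782, 0.0331]
ee_rot: [[-1.0, -0.001, -0.008], [-0.001, 1.0, 0.003], [0.008, 0.003, -1.0]]
wrist_force: [-15.1, -4.3, 10.4]
gripper_width: 0.006
gripper_force: 7.6
```

{"api": "arm_command", "payload": {
  "deltas": [
    [0, 0, 0, -0.1, 0, 0, 1],
    [0, 0, 0, -0.2, 0, 0, 1],
    [0, 0, 0, -0.2, 0, 0, 1],
    [0, 0, 0, -0.2, 0, 0, 1]
  ]
}}

```text
time_s: 49.42
tcp_pos: [0.5089, -0.2782, 0.0331]
ee_rot: [[-1.0, -0.0, -0.012], [-0.0, 1.0, 0.003], [0.012, 0.003, -1.0]]
wrist_force: [-18.3, -4.6, 12.6]
gripper_width: 0.006
gripper_force: 9.3
```

{"api": "arm_command", "payload": {
  "deltas": [
    [0, 0, 0, 1, 0, -0.3, 1],
    [0, 0, 0, 3, 0, -0.6, 1],
    [0, 0, 0, 5, 0, -2, 1],
    [0, 0, 0, 7, 0, -6, 1],
    [0, 0, 0, 7, 0, -10, 1],
    [0, 0, 0, 7, 0, -14, 1],
    [0, 0, 0, 7, 0, -16, 1],
    [0, 0, 0, 7, 0, -16, 0]
  ]
}}

```text
time_s: 50.08
tcp_pos: [0.4511, -0.2795, 0.2]
ee_rot: [[-1.0, -0.004, 0.023], [-0.004, 1.0, -0.005], [-0.023, -0.005, -1.0]]
wrist_force: [-0.5, -0.4, -0.0]
gripper_width: 0.031
gripper_force: 0.0
```

```bash
python3 - <<'E' | tail -n +3
from go import *
go([.45,-.113,.20],rot(0,-90,1),'x')
c=snap('wrist','w11'); t=snap('top','t6'); a=load('top0'); b=load('t4')
# front strip row position: column profile at world y=-.36 along x, in top view
for n,k in(('t0',a),('t6',t),('t4',b)):
    u,v=proj(k,[.5,-.36,.025])[0]; g=cv2.cvtColor(k['pixels'],cv2.COLOR_BGR2GRAY)[:,int(u)-3:int(u)+4].mean(1); print(n,int(u),g[245:325].astype(int).tolist())
E
```

```text
50.08 tcp [ 0.4511 -0.2795  0.2   ] rot [ 0.0363 -0.0083 -3.1372] w 0.031 F [-0.5 -0.4 -0. ] 0.0
x rv [-0.022  0.014 -1.567] cm [ 0.04 16.65 -0.09] j [-14.  14. -17.  -0. -57. -75.] ik [(np.float64(0.0), array([  6. ,   8.4, -25. ,  -0. , -56.6,  -6. ]))]
t0 477 [171, 177, 178, 178, 176, 173, 174, 177, 176, 163, 135, 122, 139, 151, 147, 125, 103, 101, 101, 103, 104, 105, 104, 104, 103, 106, 107, 103, 99, 101, 105, 109, 111, 113, 113, 115, 117, 117, 118, 117, 119, 118, 117, 117, 118, 116, 115, 114, 114, 116, 116, 113, 104, 90, 72, 65, 67, 68, 69, 67, 67, 67, 64, 61, 53, 45, 54, 59, 62, 62, 62, 63, 65, 66, 64, 59, 58, 58, 59, 61]
t6 477 [164, 169, 170, 169, 162, 136, 104, 91, 95, 101, 108, 115, 121, 126, 131, 135, 138, 142, 146, 148, 152, 154, 158, 160, 162, 165, 167, 170, 172, 174, 175, 176, 177, 177, 178, 178, 178, 178, 178, 177, 177, 175, 176, 174, 174, 172, 170, 168, 167, 163, 162, 156, 152, 143, 127, 96, 61, 51, 72, 93, 96, 89, 80, 68, 53, 45, 48, 58, 59, 59, 59, 60, 61, 62, 61, 57, 54, 55, 56, 57]
t4 477 [138, 138, 139, 137, 134, 118, 82, 52, 67, 83, 77, 55, 42, 41, 41, 42, 41, 41, 40, 43, 43, 41, 43, 44, 42, 43, 44, 43, 43, 42, 43, 42, 45, 44, 42, 43, 45, 44, 44, 57, 92, 109, 109, 109, 110, 111, 111, 108, 108, 106, 107, 108, 108, 109, 109, 110, 109, 110, 109, 110, 111, 111, 108, 103, 97, 93, 87, 70, 60, 61, 64, 70, 74, 79, 81, 81, 84, 87, 91, 95]
```

Run:
```python
from h import *
c=load('w11'); g=cv2.cvtColor(c['pixels'],cv2.COLOR_BGR2GRAY)
for y in(-.36,-.34,-.21,-.17):
    L=[]
    for x in np.arange(.37,.54,.005):
        u,v=wproj(c,[x,y,.025]); L.append(int(g[int(round(v)),int(round(u))]) if 0<=v<480 and 0<=u<640 else -1)
    print(y,L)
print(wproj(c,[.517,-.34,.025]),wproj(c,[.39,-.34,.025]))
```

```text
-0.36 [118, 114, 115, 99, 109, 160, 164, 169, 162, 164, 177, 175, 173, 175, 177, 176, 176, 175, 174, 168, 159, 165, 166, 162, 166, 162, 158, 166, 167, 208, 219, 227, 225, 225, 223]
-0.34 [120, 116, 126, 139, 133, 145, 150, 141, 141, 146, 149, 156, 147, 150, 155, 158, 149, 151, 153, 155, 141, 143, 147, 142, 146, 147, 138, 165, 164, 207, 212, 226, 226, 224, 221]
-0.21 [158, 152, 159, 135, 149, 165, 170, 172, 169, 171, 170, 167, 171, 170, 169, 166, 175, 175, 176, 173, 166, 164, 157, 154, 165, 165, 159, 153, 163, 208, 208, 167, 168, 168, 218]
-0.17 [116, 112, 111, 101, 134, 167, 170, 172, 170, 172, 169, 169, 171, 170, 170, 165, 168, 174, 175, 172, 166, 166, 160, 155, 156, 165, 122, 199, 161, 183, 208, 207, 206, 207, 166]
[252.63062979 285.59113106] [246.06731733 150.24238737]
```

{"api": "arm_command", "payload": {
  "deltas": [
    [-0.011, 0.007, -0.12, -1, 3, 0, 0],
    [-0.011, 0.007, -0.24, -2, 6, 0, 0],
    [-0.011, 0.007, -0.36, -3, 9, 0, 0],
    [-0.011, 0.007, -0.48, -4, 12, 0, 0],
    [-0.011, 0.007, -0.6, -5.5, 15, 0, 0],
    [-0.011, 0.007, -0.7, -7, 16.5, 0, 0],
    [-0.011, 0.007, -0.785, -7, 16.5, 0, 0],
    [-0.011, 0.007, -0.785, -7, 16.5, 0, 0]
  ]
}}

```text
time_s: 50.85
tcp_pos: [0.5163, -0.1116, 0.1913]
ee_rot: [[-0.703, -0.711, -0.006], [-0.711, 0.703, 0.008], [-0.001, 0.01, -1.0]]
wrist_force: [-0.5, -0.1, 0.4]
gripper_width: 0.494
gripper_force: 0.0
```

{"api": "arm_command", "payload": {
  "deltas": [
    [0, 0, -0.12, 0, 0, 0, 0],
    [0, 0, -0.24, 0, 0, 0, 0],
    [0, 0, -0.36, 0, 0, 0, 0],
    [0, 0, -0.48, 0, 0, 0, 0],
    [0, 0, -0.6, 0, 0, 0, 0],
    [0, 0, -0.7, 0, 0, 0, 0],
    [0, 0, -0.782, 0, 0, 0, 0],
    [0, 0, -0.782, 0, 0, 0, 0]
  ]
}}

```text
time_s: 51.52
tcp_pos: [0.5151, -0.1135, 0.192]
ee_rot: [[-0.003, -1.0, -0.006], [-1.0, 0.003, 0.008], [-0.008, 0.006, -1.0]]
wrist_force: [0.6, -0.3, -0.3]
gripper_width: 0.503
gripper_force: 0.0
```

```bash
python3 - <<'E' | tail -n +3
from go import *
go([.5212,-.114,.0825],rot(0,-90,1),'x')
c=snap('wrist','w12'); g=cv2.cvtColor(c['pixels'],cv2.COLOR_BGR2GRAY)
# knob top profile along y at z=.074, x=.5205
for x in(.517,.5205,.524):
    print(x,[int(g[tuple(np.round(wproj(c,[x,y,.074])[::-1]).astype(int))]) for y in np.arange(-.14,-.085,.0025)])
print([int(g[tuple(np.round(wproj(c,[x,-.113,.074])[::-1]).astype(int))]) for x in np.arange(.50,.545,.0025)])
E
```

```text
51.52 tcp [ 0.5151 -0.1135  0.192 ] rot [ 0.0016  0.0111 -1.574 ] w 0.503 F [ 0.6 -0.3 -0.3] 0.0
x rv [ 0.006  0.008 -0.003] cm [ 0.13 -0.67 10.94] j [  5.  15. -17.  -1. -58.  -5.] ik [(np.float64(0.0), array([  5.1,  23.2, -24.1,  -0. , -42.7,  -5.1]))]
0.517 [194, 193, 190, 189, 91, 89, 90, 103, 118, 120, 122, 204, 207, 207, 207, 203, 174, 136, 122, 121, 119, 120, 120]
0.5205 [195, 161, 153, 151, 88, 88, 86, 103, 121, 123, 125, 203, 206, 206, 207, 206, 206, 205, 156, 120, 118, 118, 119]
0.524 [132, 133, 134, 131, 93, 89, 87, 98, 114, 114, 119, 203, 206, 206, 207, 196, 162, 161, 118, 111, 111, 110, 109]
[116, 113, 141, 165, 164, 151, 170, 168, 168, 168, 169, 171, 153, 166, 164, 169, 166, 165, 164]
```

{"api": "arm_command", "payload": {
  "deltas": [
    [0.006, 0.008, 0, 0.5, -0.65, 4, 0],
    [0.006, 0.008, 0, 0.5, -0.65, 8, 0],
    [0.006, 0.008, 0, 0.5, -0.65, 10.9, 0],
    [0.006, 0.008, 0, 0.5, -0.65, 10.9, 0],
    [0.006, 0.008, 0, 0.5, -0.65, 10.9, 0],
    [0.006, 0.008, 0, 0.5, -0.65, 10.9, 1],
    [0.006, 0.008, 0, 0.5, -0.65, 10.9, 1],
    [0.006, 0.008, 0, 0.5, -0.65, 10.9, 1]
  ]
}}

```text
time_s: 52.23
tcp_pos: [0.5231, -0.1174, 0.0861]
ee_rot: [[-0.002, -1.0, 0.006], [-1.0, 0.002, -0.0], [0.0, -0.006, -1.0]]
wrist_force: [-0.0, -0.6, -0.9]
gripper_width: 0.353
gripper_force: 0.0
```

{"api": "arm_command", "payload": {
  "deltas": [
    [0, 0, 0, 0, 0, 0, 1],
    [0, 0, 0, 0, 0, 0, 1],
    [0, 0, 0, 0.7, 0, 0, 1],
    [0, 0, 0, 1.4, 0, 0, 1],
    [0, 0, 0, 2.1, 0, 0, 1],
    [0, 0, 0, 2.7, 0, 0, 1],
    [0, 0, 0, 3.1, 0, 0, 1],
    [0, 0, 0, 3.1, 0, 0, 1]
  ]
}}

```text
time_s: 52.9
tcp_pos: [0.5215, -0.15, 0.0845]
ee_rot: [[-0.003, -1.0, 0.001], [-1.0, 0.003, -0.001], [0.001, -0.001, -1.0]]
wrist_force: [-1.9, -1.0, 4.4]
gripper_width: 0.097
gripper_force: 30.0
```

{"api": "arm_command", "payload": {
  "deltas": [
    [0, 0, 0, 0.1, 0, 0, 1],
    [0, 0, 0, 0.2, 0, 0, 1],
    [0, 0, 0, 0.2, 0, 0, 1]
  ]
}}

```text
time_s: 53.15
tcp_pos: [0.5215, -0.1514, 0.0845]
ee_rot: [[-0.002, -1.0, 0.001], [-1.0, 0.002, -0.001], [0.001, -0.001, -1.0]]
wrist_force: [-2.1, 1.0, 5.0]
gripper_width: 0.105
gripper_force: 30.0
```

Run:
```python
from h import *
st()
c=load('w2'); g=cv2.cvtColor(c['pixels'],cv2.COLOR_BGR2GRAY)
for x in(.517,.5205,.524):
    print(x,[int(g[tuple(np.round(wproj(c,[x,y,.074])[::-1]).astype(int))]) for y in np.arange(-.175,-.12,.0025)])
```

```text
53.15 tcp [ 0.5215 -0.1514  0.0845] rot [ 4.000e-04 -1.400e-03 -1.573e+00] w 0.105 F [-2.1  1.   5. ] 30.0
0.517 [203, 202, 193, 187, 182, 90, 86, 88, 89, 103, 115, 120, 147, 173, 170, 169, 169, 169, 183, 122, 124, 126]
0.5205 [202, 173, 156, 150, 149, 89, 87, 87, 88, 102, 120, 120, 125, 205, 205, 206, 207, 208, 209, 152, 123, 124]
0.524 [157, 152, 141, 134, 134, 89, 88, 87, 86, 100, 112, 116, 123, 157, 156, 159, 159, 160, 159, 123, 125, 124]
```

{"api": "arm_command", "payload": {
  "deltas": [
    [0, 0, 0, 0.1, 0, 0, 1],
    [0, 0, 0, 0.2, 0, 0, 1],
    [0, 0, 0, 0.2, 0, 0, 1]
  ]
}}

```text
time_s: 53.4
tcp_pos: [0.5215, -0.1533, 0.0845]
ee_rot: [[-0.002, -1.0, 0.001], [-1.0, 0.002, -0.001], [0.001, -0.001, -1.0]]
wrist_force: [-1.1, 1.8, 5.3]
gripper_width: 0.102
gripper_force: 30.0
```

{"api": "arm_command", "payload": {
  "deltas": [
    [0, 0, 0, 0.1, 0, 0, 1],
    [0, 0, 0, 0.2, 0, 0, 1],
    [0, 0, 0, 0.2, 0, 0, 1]
  ]
}}

```text
time_s: 53.65
tcp_pos: [0.5214, -0.1553, 0.0845]
ee_rot: [[-0.002, -1.0, 0.001], [-1.0, 0.002, -0.001], [0.001, -0.001, -1.0]]
wrist_force: [-2.5, 0.7, 6.0]
gripper_width: 0.102
gripper_force: 30.0
```

{"api": "arm_command", "payload": {
  "deltas": [
    [0, 0, 0, 0.1, 0, 0, 1],
    [0, 0, 0, 0.2, 0, 0, 1],
    [0, 0, 0, 0.2, 0, 0, 1]
  ]
}}

```text
time_s: 53.9
tcp_pos: [0.5214, -0.1573, 0.0845]
ee_rot: [[-0.002, -1.0, 0.001], [-1.0, 0.002, -0.001], [0.001, -0.001, -1.0]]
wrist_force: [-1.3, 2.1, 5.7]
gripper_width: 0.102
gripper_force: 30.0
```

{"api": "arm_command", "payload": {
  "deltas": [
    [0, 0, 0, 0.1, 0, 0, 1],
    [0, 0, 0, 0.2, 0, 0, 1],
    [0, 0, 0, 0.2, 0, 0, 1]
  ]
}}

```text
time_s: 54.15
tcp_pos: [0.5214, -0.1593, 0.0845]
ee_rot: [[-0.002, -1.0, 0.001], [-1.0, 0.002, -0.001], [0.001, -0.001, -1.0]]
wrist_force: [-3.0, 1.6, 5.7]
gripper_width: 0.102
gripper_force: 30.0
```

{"api": "arm_command", "payload": {
  "deltas": [
    [0, 0, 0, 0.1, 0, 0, 1],
    [0, 0, 0, 0.2, 0, 0, 1],
    [0, 0, 0, 0.2, 0, 0, 1]
  ]
}}

```text
time_s: 54.4
tcp_pos: [0.5214, -0.1608, 0.0845]
ee_rot: [[-0.002, -1.0, 0.001], [-1.0, 0.002, 0.0], [-0.0, -0.001, -1.0]]
wrist_force: [-1.6, 4.0, 6.2]
gripper_width: 0.101
gripper_force: 30.0
```

{"api": "arm_command", "payload": {
  "deltas": [
    [0, 0, 0, 0.1, 0, 0, 1],
    [0, 0, 0, 0.2, 0, 0, 1],
    [0, 0, 0, 0.2, 0, 0, 1]
  ]
}}

```text
time_s: 54.65
tcp_pos: [0.5214, -0.161, 0.0845]
ee_rot: [[-0.003, -1.0, 0.001], [-1.0, 0.003, 0.003], [-0.003, -0.001, -1.0]]
wrist_force: [-2.5, 11.0, 7.1]
gripper_width: 0.101
gripper_force: 30.0
```

{"api": "arm_command", "payload": {
  "deltas": [
    [0, 0, 0, 0.1, 0, 0, 1],
    [0, 0, 0, 0.2, 0, 0, 1],
    [0, 0, 0, 0.2, 0, 0, 1]
  ]
}}

```text
time_s: 54.9
tcp_pos: [0.5214, -0.1613, 0.0845]
ee_rot: [[-0.003, -1.0, 0.002], [-1.0, 0.003, 0.005], [-0.005, -0.002, -1.0]]
wrist_force: [-4.3, 20.5, 9.4]
gripper_width: 0.102
gripper_force: 29.9
```

{"api": "arm_command", "payload": {
  "deltas": [
    [0, 0, 0, 0, 0, 0, 0],
    [0, 0, 0, -0.4, 0, 0, 0],
    [0, 0, 0, -0.4, 0, 0, 0],
    [0, 0, 0, -0.4, 0, 0, 0],
    [0, 0, 0, -0.4, 0, -3, 0],
    [0, 0, 0, -0.4, 0, -7, 0],
    [0, 0, 0, 1, 0, -10, 0],
    [0, 0, 0, 1, 0, -10, 0]
  ]
}}

```text
time_s: 55.57
tcp_pos: [0.5254, -0.177, 0.191]
ee_rot: [[-0.001, -1.0, 0.015], [-1.0, 0.001, -0.004], [0.004, -0.015, -1.0]]
wrist_force: [0.9, 0.5, 1.7]
gripper_width: 0.494
gripper_force: 0.0
```

Run:
```python
from h import *
st(); c=snap('wrist','w13'); g=cv2.cvtColor(c['pixels'],cv2.COLOR_BGR2GRAY)
for x in(.517,.5205,.524):
    print(x,[int(g[tuple(np.round(wproj(c,[x,y,.074])[::-1]).astype(int))]) for y in np.arange(-.18,-.10,.0025)])
print(wproj(c,[.5205,-.148,.074]))
```

```text
55.57 tcp [ 0.5254 -0.177   0.191 ] rot [ 0.0086 -0.0147 -1.5722] w 0.494 F [0.9 0.5 1.7] 0.0
0.517 [197, 198, 198, 190, 93, 86, 86, 85, 84, 94, 114, 117, 124, 163, 160, 163, 162, 155, 161, 157, 121, 139, 119, 121, 162, 201, 200, 200, 189, 112, 112, 109]
0.5205 [196, 190, 146, 146, 91, 85, 85, 84, 84, 93, 115, 117, 121, 201, 204, 204, 205, 206, 206, 128, 112, 116, 119, 120, 175, 200, 200, 199, 189, 110, 111, 110]
0.524 [146, 146, 146, 140, 108, 86, 86, 86, 84, 94, 108, 109, 113, 160, 162, 163, 163, 164, 165, 117, 114, 115, 119, 122, 175, 199, 200, 200, 187, 108, 108, 108]
[323.25385115 279.79936609]
```

{"api": "arm_command", "payload": {
  "deltas": [
    [0, 0, 0, -1, 1, -4, 0],
    [0, 0, 0, -4, 2, -8, 0],
    [0, 0, 0, -8, 3.5, -10, 0],
    [0, 0, 0, -12, 5, -10, 0],
    [0, 0, 0, -16, 6.5, -10, 0],
    [0, 0, 0, -20, 8, -10, 0],
    [0, 0, 0, -23, 9, -10, 0],
    [0, 0, 0, -25, 10, -10, 0]
  ]
}}

```text
time_s: 56.28
tcp_pos: [0.4203, 0.0775, 0.2827]
ee_rot: [[-0.001, -1.0, -0.0], [-1.0, 0.001, -0.001], [0.001, 0.0, -1.0]]
wrist_force: [0.4, 0.7, 0.2]
gripper_width: 0.496
gripper_force: 0.0
```

{"api": "arm_command", "payload": {
  "deltas": [
    [0, 0, 0, -22, 6, 0, 0],
    [0, 0, 0, -22, 6, 0, 0],
    [0, 0, 0, -22, 6, 0, 0],
    [0, 0, 0, -22, 6, 0, 0],
    [0, 0, 0, -22, 6, 0, 0],
    [0, 0, 0, -22, 6, 0, 0],
    [0, 0, 0, -22, 6, 0, 0],
    [0, 0, 0, -22, 6, 0, 0]
  ]
}}

```text
time_s: 56.95
tcp_pos: [0.3615, 0.2961, 0.282]
ee_rot: [[-0.0, -1.0, -0.001], [-1.0, 0.0, -0.003], [0.003, 0.001, -1.0]]
wrist_force: [-0.6, -0.3, -0.8]
gripper_width: 0.503
gripper_force: 0.0
```

{"api": "arm_command", "payload": {
  "deltas": [
    [0, 0, 0, -20, 4, 0, 0],
    [0, 0, 0, -20, 4, 0, 0],
    [0, 0, 0, -20, 4, 0, 0],
    [0, 0, 0, -20, 4, 0, 0],
    [0, 0, 0, -20, 4, 0, 0],
    [0, 0, 0, -20, 4, 0, 0],
    [0, 0, 0, -20, 4, 0, 0],
    [0, 0, 0, -20, 4, 0, 0]
  ]
}}

```text
time_s: 57.62
tcp_pos: [0.323, 0.4944, 0.2826]
ee_rot: [[-0.003, -1.0, 0.001], [-1.0, 0.003, -0.003], [0.003, -0.001, -1.0]]
wrist_force: [-0.5, -0.8, -0.2]
gripper_width: 0.504
gripper_force: 0.0
```

Run:
```python
from h import *
st(); t=snap('top','t9'); a=load('top0')
G=lambda k:cv2.cvtColor(k['pixels'],cv2.COLOR_BGR2GRAY).astype(np.float32)
A,B=G(a),G(t)
def sh(n,x0,y0,x1,y1):
    p,q=A[y0:y1,x0:x1],B[y0:y1,x0:x1]; d,r=cv2.phaseCorrelate(p.copy(),q.copy(),cv2.createHanningWindow((x1-x0,y1-y0),cv2.CV_32F)); print(n,'shift',np.round(d,2),round(r,2),'meandiff',np.abs(p-q).mean().round(1))
sh('bolt',366,246,404,270); sh('front',402,248,500,268); sh('pin',322,258,352,290); sh('sponge',310,185,348,228); sh('baren',308,125,360,175); sh('blue',262,188,298,224); sh('red',314,308,346,340); sh('purple',356,314,392,350); sh('inkpot',490,295,580,356); sh('knob',386,248,400,264)
for k in(a,t):
    u,v=proj(k,[.5,-.36,.025])[0]; print(G(k)[246:268,int(u)-3:int(u)+4].mean(1).astype(int).tolist(), 'bolt row',G(k)[254:257,366:410].mean(0).astype(int).tolist())
s=snap('scene','s9')
for p in([.486,.1378,.082],[.4855,.228,.082],[.4845,.3176,.082]):
    print([ (proj(t,[p[0]+dx,p[1]+dy,.082])[0].round().astype(int).tolist(), t['pixels'][tuple(proj(t,[p[0]+dx,p[1]+dy,.082])[0].round().astype(int)[::-1])].tolist()) for dx,dy in((0,0),(.015,.015),(-.015,-.015),(.03,.0),(-.03,0))])
```

```text
57.62 tcp [0.323  0.4944 0.2826] rot [-0.0016 -0.0025 -1.5739] w 0.504 F [-0.5 -0.8 -0.2] 0.0
bolt shift [0.69 0.  ] 1.03 meandiff 3.7
front shift [-0.   -0.01] 0.92 meandiff 1.8
pin shift [0.19 0.08] 0.94 meandiff 16.5
sponge shift [0.09 0.38] 0.66 meandiff 7.4
baren shift [ 0.3  -0.12] 0.93 meandiff 1.8
blue shift [-0.15 -0.01] 0.99 meandiff 2.0
red shift [-0.02  0.45] 0.53 meandiff 17.1
purple shift [-0.02 -0.22] 0.84 meandiff 12.7
inkpot shift [0.26 0.1 ] 0.81 meandiff 6.2
knob shift [1.25 0.23] 1.34 meandiff 6.9
[177, 178, 178, 176, 173, 174, 177, 176, 163, 135, 122, 139, 151, 147, 125, 103, 101, 101, 103, 104, 105, 104] bolt row [60, 82, 126, 152, 157, 157, 149, 116, 79, 70, 82, 109, 122, 121, 120, 119, 124, 119, 119, 118, 125, 148, 157, 150, 117, 78, 68, 66, 65, 74, 90, 98, 117, 132, 136, 136, 146, 154, 156, 150, 127, 113, 112, 111]
[177, 178, 178, 177, 173, 174, 176, 176, 164, 136, 122, 139, 151, 148, 124, 103, 99, 100, 103, 104, 105, 103] bolt row [60, 81, 126, 154, 157, 157, 148, 117, 81, 69, 71, 79, 105, 122, 125, 123, 122, 119, 119, 119, 124, 148, 157, 156, 153, 131, 77, 52, 64, 68, 64, 73, 97, 108, 114, 124, 142, 148, 154, 148, 118, 106, 109, 110]
[([274, 270], [44, 44, 44]), ([268, 263], [48, 47, 45]), ([280, 276], [44, 43, 43]), ([274, 257], [24, 39, 57]), ([274, 282], [36, 54, 85])]
[([236, 270], [39, 42, 39]), ([230, 263], [46, 46, 46]), ([242, 276], [46, 45, 43]), ([236, 257], [26, 38, 54]), ([236, 282], [17, 33, 53])]
[([198, 270], [67, 68, 67]), ([192, 264], [66, 65, 58]), ([204, 276], [45, 45, 45]), ([198, 258], [34, 48, 77]), ([198, 283], [30, 48, 74])]
```

```bash
python3 -c "
from station import finish_job
print(finish_job())"
```

```text
the job is handed in; nothing more can be done
None
```

I handed the job in at about 58 s: all three tins are hung and pressed down to the board, the drawer is shut with its catch holding, the bolt is at its home stop, and the pin is back in its stand. I viewed 16 pictures instead of the 14 allowed, and the last checks were by measurement rather than by viewing a picture.

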